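# Change-over of a trapping cartridge: push-fit port to sample wheel

## Task

The scent trap in the sampler's leaning push-fit port is finished. Push the port's blue release ring all the way down and, with the ring still down, draw the steel cartridge straight out without forcing either of them; then stand it foot down, fully home, in the empty pocket at the sample wheel's orange load mark. Let go of it, turn the wheel by its black grip bar one click clockwise (seen from above) so that the next empty pocket comes to the mark, and leave the other things on the bench where they are.

Things in the scene. Friction and masses are not known exactly. Their poses are not given: they have to be found in the camera images.
- cartridge: Rigid steel cartridge, red band, amber window; 100 mm long, weighs about 90 g. Origin: centre of its foot; z along it to the head. From the foot: bead 19 mm wide, 0 to 10 mm; neck 11 mm wide, 10 to 20 mm; plain body 20 mm wide from 20 mm up. It starts in the port, foot on the bore floor, with 2 to 3 deg of play.
- port: Black fitting 43 mm wide on the sampler's deck, ringed in steel. Origin: centre of its foot; z: its axis, leaning 30 deg from vertical to the sampler's front. Along z: bore floor 4 mm, black body's top 30 mm, top of the blue ring (52 mm wide, 7 thick, hole 22) 50 to 56 mm, unlike from port to port: feel it. Ring moves 8 mm down to a hard stop, spring 4 to 8 N.
- sampler: White sampler, 150 mm wide, 165 deep, 238 high; origin: centre of its underside, x to its back, -x its front, from where the port is reached. The pump head (z 165 to 238) overhangs the port, 65 mm behind its axis, so only a hand leaning with the port fits. In the port three jaws hold the cartridge by its bead and stand clear only while the ring is pressed over about 5 of its 8 mm; let go, it springs up and they close.
- load_pocket (a point): On the wheel: centre of the floor of the pocket that starts at the orange mark. Grey upright cup, hole 23 mm wide, 32 mm deep; its rim, 32 mm over this point, is flared to 37 mm outside, 30 inside. On a 70 mm radius, pockets 45 deg apart. Axes turn with the wheel: z up, x from this pocket towards the wheel's axis. Clockwise neighbours hold cartridges that stand 100 mm over this point.
- wheel_grip (a point): On the wheel's axis, in the middle of the black grip bar: 62 mm long along this point's x, 20 mm wide along y, from 18 mm below this point to 12 mm above it. Below the bar a post 26 mm wide. Axes turn with the wheel.
- sample_wheel (a joint): Angle of the wheel in rad, about 0 at the start, growing clockwise seen from above. A sprung click stop holds it every 45 deg (0.785) with about 0.25 N m and draws it in from either side.
- dropper_bottle: Amber dropper bottle, 34 mm wide, 102 high, stands loose; origin: centre of its underside.
- beaker: Small glass beaker, 45 mm wide, 57 high, stands loose; origin: centre of its underside.
- cream_pot: Blue pot with a beige lid, 67 mm wide, 26 high, stands loose; origin: centre of its underside.
Mind the look-alikes: they are no part of the job. Leave any yellow look-alike of the cartridge alone.

How it is judged:
On the way, in this order (a step that is already met when the one before it is completed fails the run):
1. the cartridge is drawn out of the port, the wheel still on its first click (z of cartridge in the frame of port above 0.05 m and value of joint sample_wheel between -0.2 and 0.2 rad), for 0.2 s.
2. the cartridge stands foot down in the pocket at the load mark, let go, the wheel still on its first click (distance between cartridge and load_pocket below 0.006 m and angle between cartridge's own z axis and vertical below 0.15 rad and contact force between the fingers and cartridge below 0.3 N and value of joint sample_wheel between -0.2 and 0.2 rad), for 0.2 s.
At the end, for the whole second after the job is handed in: The wheel rests one click clockwise from its start (0.785 rad, within 0.07), and the cartridge stands at rest in the pocket that was at the mark: foot within 6 mm of the pocket's floor centre, within about 8 degrees of upright (value of joint sample_wheel between 0.715 and 0.855 rad and distance between cartridge and load_pocket below 0.006 m and angle between cartridge's own z axis and vertical below 0.15 rad and linear speed of cartridge below 0.03 m/s); the robot touches nothing.
It fails at once if the cartridge is forced against the port (over 60 N) (contact force between cartridge and sampler above 60 N).
It fails at once if the ring or sampler is rammed with the fingers (over 60 N) (contact force between the fingers and sampler above 60 N).
It fails at once if a bystander is moved more than 3 cm (distance of any of dropper_bottle, beaker, cream_pot from where it was at the start of the episode above 0.03 m).
It also fails if it takes over 64 s, if anything falls off the work surface, if the arm or the gripper's body presses on something with over 40 N, if the wrist force passes 120 N, or if a joint passes its speed limit or range.

## Robot

A 6-joint arm with a two-finger parallel gripper is mounted at the origin on a cart in front of the work surface, level with it; the furniture and walls round the work are solid. World frame = base frame: x ahead of the robot, y to its left, z up, the work surface at z = 0. Lengths are in m, angles in rad, forces in N, time in s.
With the tool pointing down it reaches from about 0.425 to 0.95 m from the base axis. Payload 3.5 kg.
Tool frame: the origin (TCP) lies at the very end of the fingers, on their centre line; the grasp point (between the pads) lies 19 mm behind it; z points along the fingers, y is the direction in which the jaws open and shut (so a half turn about z gives the same grasp; the last joint's range is limited). The gripper opens to 85 mm and grips with 20 to 120 N. Pads are 22 mm wide; open, the fingers measure 114 mm over their backs; the gripper's body (76 mm by 85 mm) begins 54 mm behind the grasp point. The pads swing forward as they close: fully open they stand 13 mm farther back than shut.
Start: joints at [-1.365, 0.286, 1.577, -0, 1.279, -0.15], TCP at [0.235, -0.633, 0.231] pointing down, gripper open.
Joint ranges: [-2.77, 2.77], [-0.9, 2.22], [0.21, 2.48], [-1.53, 4.67], [0.24, 2.81], [-2.84, 2.84]. Speed limits (rad/s): [2.79, 2.79, 3.14, 3.14, 3.14, 3.14].

## Interface

Orientations are given as a unit quaternion [x, y, z, w].
In Python, from plant import ctrl, imaging gives the robot as it stands.
- The arm moves only by the shell command python3 -m creep 'ROWS' [OPENING] [FORCE]. ROWS is JSON, one flat list of numbers, 4 for each row, row after row: the shift along the tool's x, y, z in units of 25 mm (1.0 is 25 mm), then the turn about the tool's z in units of 5 degrees (1.0 is 5 degrees). A call has 1 to 20 rows; each row is the pose to reach, as a shift and turn from the pose commanded when the call began, along the tool's axes at that moment; what a row does not reach only later rows make up. A row lasts 1/12 s, in which the tool goes at most 41.7 mm and 7.16 degrees, less where a joint would pass 70% of its speed; a pose out of reach is approached as far as the arm can. A call with a gripper value outside its range is refused whole. OPENING is the closure in counts, from 0 (fully open) to 255 (shut), set as the call begins (- or left out, the last holds). The fingers move at their own pace and stop on an object; FORCE is the grip in N (left out, the last holds). Time passes only in rows, so rows that repeat a pose let the fingers close. It gives the time, the measured TCP pose, the force and the opening at its end, in the units of the state.
- ctrl.get_state(): the state, without advancing time (a new reading comes with each control period).
- imaging.read_camera(name): name is "scene" or "side" or "wrist"; returns the picture (384x512x3 uint8, red, green, blue); there is no depth.
- imaging.camera_info(name): a dict with "intrinsics" (3x3 intrinsics, pixels), "distortion" ([k1, k2, p1, p2, k3] as OpenCV has them; the pictures are not rectified), "origin" and "attitude" of the camera in the world. Camera axes: x right, y down, z forward; pixel columns grow to the right and rows downward; lengths in m; the calibration is good to about 2 mm. A picture is of the moment at which its call begins: read the wrist's pose just before it. camera_info takes no time and is no camera call; for the wrist camera it gives the pose at the moment of the call.
- ctrl.sign_off(): hands the job in, once; it reports no verdict.
Trained networks look in the newest picture that a camera, given by its name, has taken for a name from the list of things; names that differ only in an ending like _2 or _b are one class to them, and where a whole thing is asked for, a point or a joint stands for the part that bears it (a point fixed in the world has none). Each returns a list of dicts, best first, with "p" (0 to 1); they miss things now and then, are a little off and sometimes report something else, mostly with a low value. They report only what shows in the picture. A call takes as long as a camera call. They do not tell look-alikes from the thing itself.
- imaging.silhouettes(camera, name): "mask" (384x512 bool, what is visible of it) and "uv" ([column, row] in pixels, amid what is visible of it).
The state is a dict: "time": time; "qpos": joint angles; "dq": joint speeds; "joint_efforts": joint torques, N m; "eef_pos": TCP position; "tcp_rot": TCP orientation; "contact_force": force on the tool from outside, world axes, zero at the start; "wrist_torque": the same for the moment, N m; "opening": opening from 0.0 (shut) to 1.0 (fully open).
Only numpy, scipy, OpenCV 4.12 (cv2) and the standard library are available. Lean on these libraries where they do the work, as an engineer would, in place of code of your own. Each camera call takes 0.05 s, during which the arm holds its last target.

## Working session

There is one attempt and no reset: what is moved stays moved. The work goes in short steps, Python scripts to look and compute and a shell command to move; the robot and the scene stay as the last step left them, time stands still between calls to the robot, and variables do not carry over. Pictures are saved under pics/ and viewed, and the job is handed in when it is done.

```bash
ls; mkdir -p pics
python3 - <<'E'
from plant import ctrl, imaging
import cv2
print(ctrl.get_state())
for n in ["scene","side","wrist"]:
    im=imaging.read_camera(n); cv2.imwrite(f"pics/a_{n}.png",im[:,:,::-1])
    i=imaging.camera_info(n); print(n,i)
E
```

```text
pics
{'time': 0.0, 'qpos': array([-1.36499546e+00,  2.87188535e-01,  1.57818907e+00, -9.12366384e-06,
        1.27859437e+00, -1.49955262e-01]), 'dq': array([0.00142769, 0.00053166, 0.00244231, 0.00143818, 0.00030694,
       0.00012076]), 'joint_efforts': array([-3.67286266e-04, -4.05983841e+01, -2.92626411e+01, -1.98018056e-04,
        5.88369090e-03,  9.08891735e-06]), 'eef_pos': array([ 0.23501931, -0.63205905,  0.2299254 ]), 'tcp_rot': array([ 9.84220436e-01,  1.76942695e-01, -3.75794426e-05, -1.18907144e-03]), 'contact_force': array([-0.53160323, -0.84778941, -0.41570495]), 'wrist_torque': array([-0.0280602 ,  0.00670766, -0.02347762]), 'opening': 0.998586706014381}
scene {'intrinsics': array([[358.63662826,   0.        , 260.06538778],
       [  0.        , 358.63662826, 190.76175284],
       [  0.        ,   0.        ,   1.        ]]), 'distortion': array([0.00830792, 0.        , 0.        , 0.        , 0.        ]), 'origin': array([0.22213663, 0.80395454, 0.98220691]), 'attitude': array([-0.17749314,  0.91180833, -0.36203321,  0.07767701])}
side {'intrinsics': array([[413.82105106,   0.        , 259.35861925],
       [  0.        , 413.82105106, 190.99827708],
       [  0.        ,   0.        ,   1.        ]]), 'distortion': array([-0.02938911,  0.        ,  0.        ,  0.        ,  0.        ]), 'origin': array([ 0.31150146, -1.04897773,  1.01194291]), 'attitude': array([ 0.9015304 , -0.10396642,  0.05974234, -0.41577009])}
wrist {'intrinsics': array([[319.11542132,   0.        , 257.09786429],
       [  0.        , 319.11542132, 189.46281492],
       [  0.        ,   0.        ,   1.        ]]), 'distortion': array([-0.04110267,  0.        ,  0.        ,  0.        ,  0.        ]), 'origin': array([ 0.29909092, -0.60944172,  0.372648  ]), 'attitude': array([ 0.81331204, -0.56552627, -0.07919834,  0.11149527])}
```

View pics/a_scene.png

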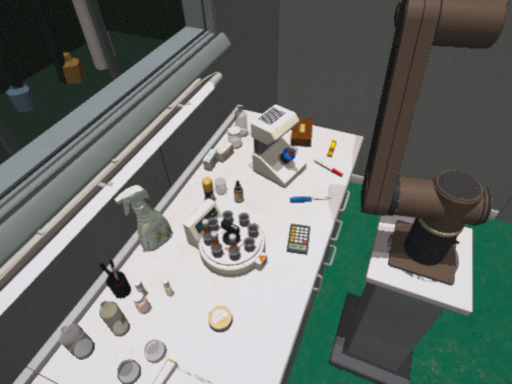

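View pics/a_side.png

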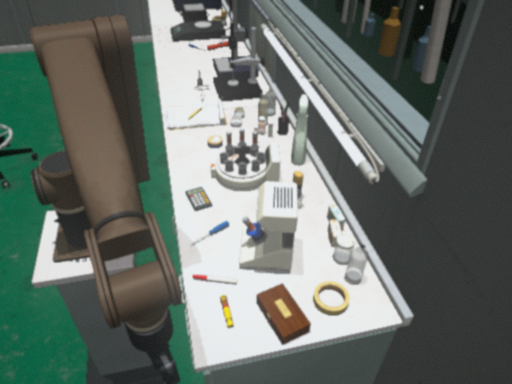

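View pics/a_wrist.png

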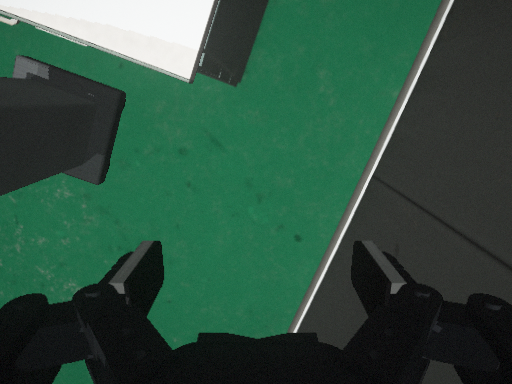

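View pics/b1.png

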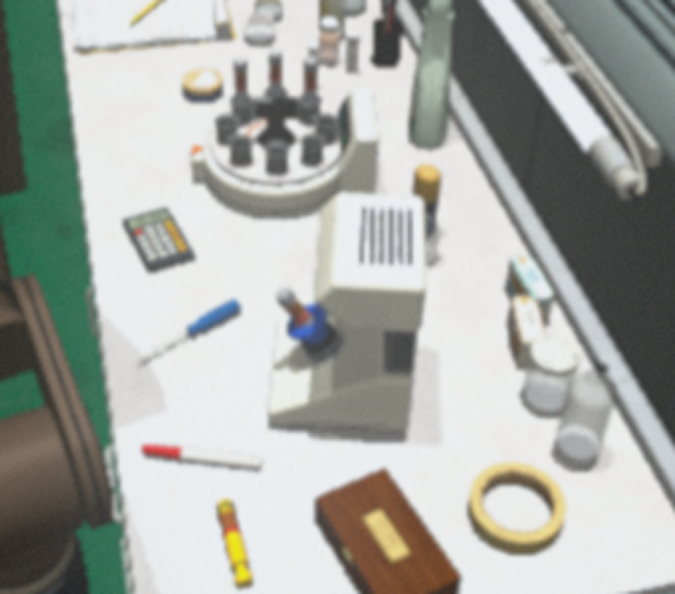

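View pics/b2.png

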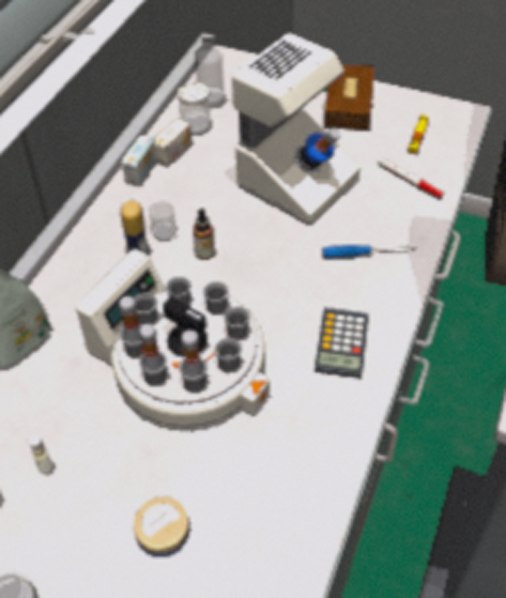

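```bash
python3 -m creep '[0,0,0,1, 0,0,0,1]'
python3 - <<'E'
from plant import ctrl
s=ctrl.get_state();print(s['qpos'],s['tcp_rot'])
E
```

```text
time: 0.32
eef_pos: [0.2351, -0.6324, 0.2307]
tcp_rot: [0.991, 0.133, -0.0, -0.001]
contact_force: [-0.7, -0.2, -0.5]
opening: 0.999
[-1.36498994e+00  2.86729630e-01  1.57734199e+00  5.92277471e-06
  1.27859605e+00 -6.11392313e-02] [ 9.91105691e-01  1.33075992e-01 -3.60180807e-05 -5.36308580e-04]
```

```bash
cat > h.py <<'E'
import numpy as np, cv2
from scipy.spatial.transform import Rotation as R
from plant import ctrl, imaging
def cam(n):
    i=imaging.camera_info(n); return i['intrinsics'],i['distortion'],i['origin'],R.from_quat(i['attitude'])
def ray(n,uv,c=None):
    K,D,o,r=c or cam(n)
    p=cv2.undistortPoints(np.array(uv,float).reshape(-1,1,2),K,D).reshape(-1,2)
    return o, r.apply(np.c_[p,np.ones(len(p))])
def onz(n,uv,z,c=None):
    o,d=ray(n,uv,c); return o+d*((z-o[2])/d[:,2])[:,None]
def proj(n,P,c=None):
    K,D,o,r=c or cam(n)
    q=r.inv().apply(np.atleast_2d(P)-o)
    return cv2.projectPoints(q.reshape(-1,1,3),np.zeros(3),np.zeros(3),K,D)[0].reshape(-1,2)
def tri(obs):  # list of (o,d)
    A=np.zeros((3,3));b=np.zeros(3)
    for o,d in obs:
        d=d/np.linalg.norm(d);M=np.eye(3)-np.outer(d,d);A+=M;b+=M@o
    return np.linalg.solve(A,b)
def crop(n,box,f,fn,pts=None,im=None):
    im=imaging.read_camera(n)[:,:,::-1].copy() if im is None else im
    x0,y0,x1,y1=box
    a=cv2.resize(im[y0:y1,x0:x1],None,fx=f,fy=f,interpolation=cv2.INTER_CUBIC)
    if pts is not None:
        for p in np.atleast_2d(pts): cv2.drawMarker(a,tuple(int(round((v-o+.5)*f)) for v,o in zip(p,(x0,y0))),(0,255,0),cv2.MARKER_CROSS,10,1)
    cv2.imwrite('pics/'+fn,a)
E
python3 - <<'E'
from h import *
for n in ["scene","side"]:
    for o in ["cartridge","port","sampler","load_pocket","wheel_grip","dropper_bottle","beaker","cream_pot"]:
        for r in imaging.silhouettes(n,o)[:5]:
            ys,xs=np.nonzero(r['mask']); print(n,o,round(r['p'],2),np.round(r['uv'],1),len(xs),(xs.min(),ys.min(),xs.max(),ys.max()))
E
```

```text
scene cartridge 0.64 [330.3 150.4] 81 (np.int64(328), np.int64(140), np.int64(335), np.int64(156))
scene port 0.46 [283.9 157.2] 198 (np.int64(278), np.int64(147), np.int64(295), np.int64(164))
scene sampler 0.72 [274.9 148.8] 2957 (np.int64(250), np.int64(105), np.int64(305), np.int64(185))
scene load_pocket 0.93 [229.1 238.6] 2520 (np.int64(202), np.int64(210), np.int64(261), np.int64(264))
scene wheel_grip 0.69 [230.8 238.7] 2672 (np.int64(201), np.int64(210), np.int64(261), np.int64(265))
scene dropper_bottle 0.65 [237.6 190.9] 177 (np.int64(234), np.int64(180), np.int64(243), np.int64(202))
scene beaker 0.7 [220.1 183.5] 198 (np.int64(214), np.int64(176), np.int64(226), np.int64(193))
scene beaker 0.31 [275.8 147. ] 2953 (np.int64(251), np.int64(104), np.int64(306), np.int64(185))
scene cream_pot 0.67 [220.9 318.9] 507 (np.int64(208), np.int64(306), np.int64(232), np.int64(331))
scene cream_pot 0.67 [228.9 237.6] 2573 (np.int64(202), np.int64(210), np.int64(261), np.int64(264))
side cartridge 0.75 [228.1 308.7] 233 (np.int64(220), np.int64(294), np.int64(233), np.int64(327))
side cartridge 0.56 [246.1 222.6] 84 (np.int64(243), np.int64(216), np.int64(255), np.int64(230))
side port 0.53 [260.4 233.2] 225 (np.int64(247), np.int64(224), np.int64(267), np.int64(243))
side sampler 0.74 [269.2 231.7] 3867 (np.int64(240), np.int64(181), np.int64(297), np.int64(269))
side load_pocket 0.87 [240.9 156.5] 1460 (np.int64(219), np.int64(130), np.int64(265), np.int64(177))
side load_pocket 0.5 [271.7 229.9] 3869 (np.int64(240), np.int64(181), np.int64(297), np.int64(268))
side wheel_grip 0.82 [240.7 160.8] 1643 (np.int64(217), np.int64(129), np.int64(265), np.int64(177))
side beaker 0.41 [302.5 196.6] 88 (np.int64(297), np.int64(189), np.int64(303), np.int64(206))
side cream_pot 0.43 [214.5 140.5] 203 (np.int64(206), np.int64(135), np.int64(223), np.int64(148))
```

Run:
```python
from h import *
def T(s,c):
    o,d=ray("side",s);o2,d2=ray("scene",c)
    p=tri([(o,d[0]),(o2,d2[0])]); print(np.round(p,3),proj("side",p).round(1),proj("scene",p).round(1))
T((244.8,219.3),(295.6,148.7))
T((253.7,231.1),(288.3,154.3))
T((240.9,156.5),(230,233))
# bench corners of sampler base: side crop corners
print(onz("side",[(140+268/2.7,110+427/2.7),(140+405/2.7,110+438/2.7)],0).round(3))
print(onz("scene",[(150+307/2.3,90+220/2.3),(150+357/2.3,90+172/2.3)],0).round(3))
print(onz("scene",[(150+262/2.3,90+387/2.3)],0.04).round(3))
for n,b,f in (("side",(225,175,305,275),6),("scene",(240,95,320,195),6),("side",(205,120,280,190),8),("scene",(190,195,280,275),7)):
    crop(n,b,f,f"c_{n}{b[0]}.png",im=cv2.imread(f"pics/a_{n}.png"))
```

```text
[ 0.498 -0.174  0.139] [[244.3 219.5]] [[295.2 148.5]]
[ 0.525 -0.185  0.094] [[253.9 231. ]] [[288.4 154.4]]
[0.572 0.223 0.084] [[241.5 156.2]] [[230.7 233.4]]
[[ 0.467 -0.242  0.   ]
 [ 0.616 -0.292  0.   ]]
[[ 0.515 -0.11   0.   ]
 [ 0.473 -0.253  0.   ]]
[[0.453 0.242 0.04 ]]
```

View pics/c_side225.png

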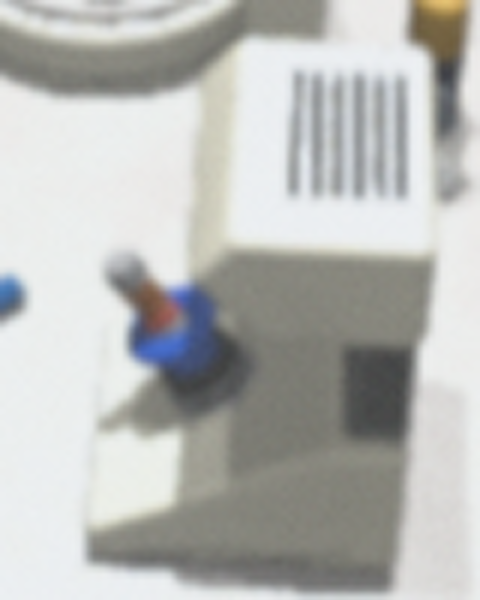

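View pics/c_scene240.png

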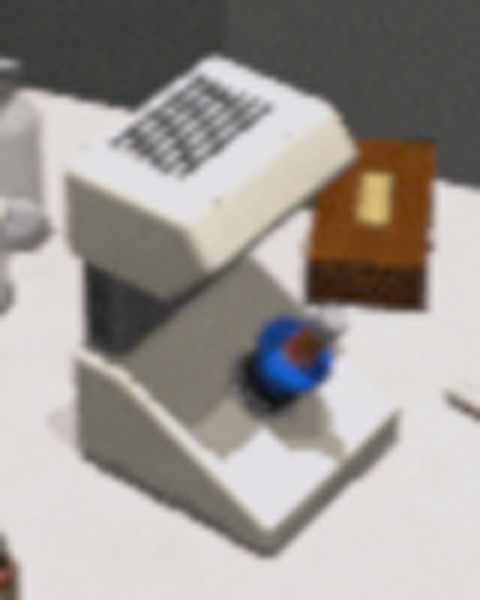

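View pics/c_scene190.png

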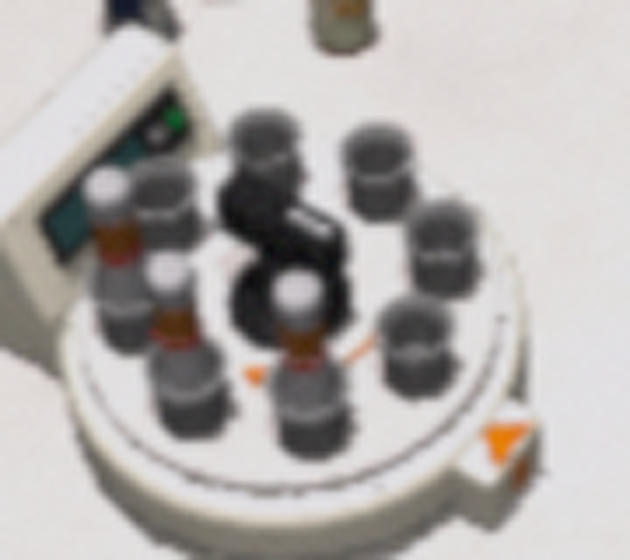

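```bash
python3 -m creep '[0,0,-2,-1, 0,0,-4,-2, 0.5,-0.5,-5,-3, 1.5,-1.2,-6,-4.4, 3,-2.3,-6.8,-5.8, 4.5,-3.5,-6.8,-7.2, 6,-4.6,-6.8,-8.6, 7.5,-5.8,-6.8,-10, 9,-7,-6.8,-11.4, 10.5,-8.1,-6.8,-12.8, 12,-9.3,-6.8,-14.2, 13.5,-10.4,-6.8,-15.6, 15,-11.6,-6.8,-17, 16,-12.4,-6.8,-18.4, 17,-13.2,-6.8,-19.8, 17.5,-13.6,-6.8,-21.2, 17.7,-13.7,-6.8,-22.6, 17.7,-13.7,-6.8,-24, 17.7,-13.7,-6.8,-25.4, 17.7,-13.7,-6.8,-26.8]'
python3 - <<'E'
from plant import ctrl
s=ctrl.get_state();print(s['time'],s['qpos'],s['tcp_rot'])
E
```

```text
time: 2.78
eef_pos: [0.5712, -0.1843, 0.4013]
tcp_rot: [0.26, 0.966, -0.0, -0.0]
contact_force: [0.1, 0.2, -0.1]
opening: 0.998
2.7833 [-4.80935757e-01  4.46166393e-02  1.54658662e+00 -1.08483465e-04
  1.55045749e+00 -1.52492913e+00] [ 2.60365145e-01  9.65510221e-01 -4.56049959e-05 -4.49455687e-05]
```

Run:
```python
from h import *
crop("wrist",(0,0,512,384),1.5,"d1.png")
```

```text
(no output)
```

View pics/d1.png

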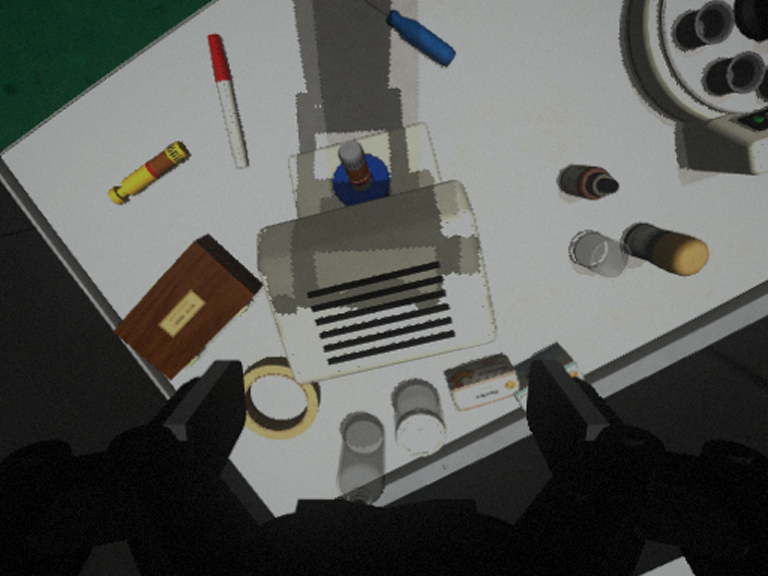

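Run:
```python
from h import *
c=cam("wrist"); print(c[2],c[3].as_matrix().round(3)[:,2])
L=np.array([[[308,295],[438,265]],[[330,361],[454,333]]])/1.5
for l in L:
    p=onz("wrist",l,.238,c); d=p[1]-p[0]; print(p.round(3),np.degrees(np.arctan2(d[1],d[0]))-90)
# base front corners at bench/ top side front edge
L=np.array([[290,157],[424,123]])/1.5
p=onz("wrist",L,.03,c); d=p[1]-p[0]; print(p.round(3),np.degrees(np.arctan2(d[1],d[0]))-90)
# cover corners bottom-right: (300,380),(495,335)  and left side (258,240)-(300,380)
L=np.array([[298,380],[490,342]])/1.5
p=onz("wrist",L,.238,c); d=p[1]-p[0]; print(p.round(3),np.degrees(np.arctan2(d[1],d[0]))-90)
# three-view tri of head and ring
W={'head':((350,148),(244.8,219.3),(295.6,148.7)),'ring':((361,178),(253.7,231.1),(288.3,154.3))}
for k,(w,s,sc) in W.items():
    o=[(lambda r:(r[0],r[1][0]))(ray("wrist",np.array(w)/1.5,c)),(lambda r:(r[0],r[1][0]))(ray("side",s)),(lambda r:(r[0],r[1][0]))(ray("scene",sc))]
    P=tri(o); print(k,P.round(4),proj("wrist",P,c)*1.5,proj("side",P),proj("scene",P))
```

```text
[ 0.51076713 -0.15108389  0.54370389] [ 0.236 -0.135 -0.962]
[[ 0.566 -0.243  0.238]
 [ 0.592 -0.158  0.238]] -16.610217206564684
[[ 0.614 -0.255  0.238]
 [ 0.639 -0.171  0.238]] -16.331910584418964
[[ 0.468 -0.241  0.03 ]
 [ 0.508 -0.103  0.03 ]] -16.397161007466735
[[ 0.616 -0.283  0.238]
 [ 0.658 -0.152  0.238]] -17.86953688983408
head [ 0.4969 -0.1745  0.1394] [[351.64813962 149.0490935 ]] [[244.11174138 219.63677958]] [[295.44760017 148.39643522]]
ring [ 0.524  -0.1837  0.0942] [[361.58039369 180.58527221]] [[253.40560146 230.88044117]] [[288.6652487  154.51731547]]
```

Run:
```python
from h import *
def T(s,c):
    o,d=ray("side",s);o2,d2=ray("scene",c)
    p=tri([(o,d[0]),(o2,d2[0])]); print(np.round(p,3),proj("side",p).round(1),proj("scene",p).round(1))
T((372,172),(225,42)); T((340,145),(212,85)); T((338,122),(216,84))
```

```text
[ 0.81  -0.323  0.401] [[379.5 165.7]] [[230.   46.9]]
[ 0.791 -0.141  0.349] [[341.2 144.1]] [[213.   85.9]]
[ 0.773 -0.107  0.391] [[333.1 126. ]] [[211.8  80.1]]
```

```bash
python3 -m creep '[0.5,0.4,-1,-0.5, 1.5,1,-2.2,-1, 2.5,1.7,-3.6,-1.5, 3.5,2.5,-5,-2, 4.5,3.2,-6.4,-2.7, 5,3.5,-7.8,-2.7, 5,3.5,-9.2,-2.7, 5,3.5,-10.6,-2.7, 5,3.5,-12,-2.7, 5,3.5,-13.2,-2.7, 5,3.5,-14,-2.7, 5,3.5,-14,-2.7]'
python3 - <<'E'
from plant import ctrl
s=ctrl.get_state();print(s['time'],s['qpos'],s['tcp_rot'])
E
```

```text
time: 3.83
eef_pos: [0.5067, -0.0459, 0.7564]
tcp_rot: [0.15, 0.989, -0.001, 0.004]
contact_force: [-1.3, 0.6, 0.1]
opening: 0.998
3.8333 [-2.89930368e-01  5.25718995e-02  8.83214611e-01 -2.96636422e-05
  2.19675947e+00 -1.55938925e+00] [ 1.50106423e-01  9.88659497e-01 -6.39755453e-04  4.47786797e-03]
```

```bash
python3 -m creep '[0,0,-1,0, 0,0,-2,0, 0,0,-3,0, 0,0,-4,0, 0,0,-5,0, 0,0,-6,0, 0,0,-6,0]'
python3 - <<'E'
from plant import ctrl
s=ctrl.get_state();print(s['time'],s['qpos'],s['tcp_rot'])
E
```

```text
time: 4.42
eef_pos: [0.4959, -0.0458, 0.874]
tcp_rot: [0.15, 0.989, 0.001, 0.003]
contact_force: [-0.7, 0.6, 1.1]
opening: 1.001
4.4167 [-0.29714823  0.3621141   0.2145185   0.00344629  2.56008266 -1.56431149] [1.49807717e-01 9.88711693e-01 5.79870032e-04 2.54954606e-03]
```

```bash
python3 -m creep '[0,0,-1.5,0, 0,0,-3,0, 0,0,-4.5,0, 0,0,-6,0, 0,0,-6,0, 0,0,-6,0]'
python3 - <<'E'
from plant import ctrl
s=ctrl.get_state();print(s['time'],s['qpos'],s['tcp_rot'])
E
```

```text
time: 4.92
eef_pos: [0.442, -0.0397, 0.9051]
tcp_rot: [0.149, 0.989, 0.0, 0.012]
contact_force: [0.2, 0.4, 0.2]
opening: 1.003
4.9167 [-0.3218699   0.2971412   0.20999327  0.00967161  2.61011697 -1.58542409] [1.48855616e-01 9.88781135e-01 3.28031724e-04 1.24001937e-02]
```

```bash
python3 -m creep '[0,0,0,0]';  python3 -m creep '[2,0,1,0, 2,0,1,0]'
python3 - <<'E'
from plant import ctrl
s=ctrl.get_state();print(s['time'],s['qpos'],s['tcp_rot'])
E
```

```text
time: 5.0
eef_pos: [0.4426, -0.0399, 0.9047]
tcp_rot: [0.149, 0.989, 0.0, 0.012]
contact_force: [-0.2, 0.4, 0.1]
opening: 1.0
time: 5.17
eef_pos: [0.4073, -0.0294, 0.8775]
tcp_rot: [0.149, 0.989, 0.001, 0.008]
contact_force: [1.0, -0.1, 1.3]
opening: 1.0
5.1667 [-0.32490332  0.06745875  0.57928845  0.00803199  2.47849213 -1.58972124] [0.14923892 0.98876433 0.00101133 0.00847443]
```

```bash
cat > data.txt <<'E'
-1.36499 .28673 1.57734 0 1.278596 -.06114 .2351 -.6324 .2307
-.480936 .0446166 1.546587 -.000108 1.550457 -1.524929 .5712 -.1843 .4013
-.28993 .0525719 .8832146 -.00003 2.19675947 -1.559389 .5067 -.0459 .7564
-.29714823 .3621141 .2145185 .00344629 2.56008266 -1.56431149 .4959 -.0458 .874
-.3218699 .2971412 .20999327 .00967161 2.61011697 -1.58542409 .442 -.0397 .9051
-.32490332 .06745875 .57928845 .00803199 2.47849213 -1.58972124 .4073 -.0294 .8775
E
python3 - <<'E'
import numpy as np
from scipy.optimize import least_squares
D=np.loadtxt('data.txt')
R=D[:,6]*np.cos(D[:,0])+D[:,7]*np.sin(D[:,0]); lat=-D[:,6]*np.sin(D[:,0])+D[:,7]*np.cos(D[:,0]); print(R,lat, D[:,1]+D[:,2]+D[:,4])
def f(p):
    L2,L3,e,h,r0,T=p; a=D[:,1];b=a+D[:,2];s=b+D[:,4]
    return np.r_[r0+L2*np.sin(a)+L3*np.sin(b)+e*np.cos(b)+T*np.sin(s)-R, h+L2*np.cos(a)+L3*np.cos(b)-e*np.sin(b)+T*np.cos(s)-D[:,8], .05*(T-.25),.2*(r0),.05*e]
s=least_squares(f,[.42,.57,0,.3,0,.3]); print(s.x.round(4), s.fun.round(4))
E
```

```text
[0.66709838 0.59166327 0.49867444 0.48757735 0.43186007 0.3953757 ] [0.1009035  0.10084894 0.10087369 0.10140402 0.10216149 0.10215531] [3.142666   3.1416606  3.13254597 3.13671526 3.11725144 3.12523933]
[0.443  0.5725 0.0206 0.2412 0.     0.2502] [ 0.     0.    -0.    -0.    -0.    -0.     0.    -0.     0.    -0.
  0.    -0.     0.     0.     0.001]
```

```bash
cat > st.py <<'E'
from h import *
s=ctrl.get_state(); m=R.from_quat(s['tcp_rot']).as_matrix(); z=m[:,2]
print('t',s['time'],'q',s['qpos'].round(3),'p',s['eef_pos'].round(4))
print('z',z.round(4),'tilt',np.degrees(np.arccos(-z[2])).round(2),'az',np.degrees(np.arctan2(z[1],z[0])).round(1),'x',m[:,0].round(4),'y',m[:,1].round(4),'F',s['contact_force'].round(1),'op',s['opening'].round(3))
E
python3 -m creep '[-1.2,0.2,0,0, -2.6,0.4,0,0, -4,0.5,0,0, -4.8,0.5,0.2,0, -4.8,0.5,0.2,0]' >/dev/null; python3 st.py
for i in 1; do python3 -m creep '[-0.9,0,-1.4,0]'; python3 -m creep '[-0.9,0,-1.4,0]';python3 -m creep '[-0.9,0,-1.4,0]';python3 -m creep '[-0.9,0,-1.4,0]'; done >/dev/null; python3 st.py
```

```text
t 5.5833 q [-0.297  0.39   0.219  0.009  2.522 -1.561] p [ 0.5228 -0.0533  0.8585]
t 5.9167 q [-0.334  0.364  0.21   0.03   2.483 -1.581] p [ 0.5137 -0.0664  0.8754]Traceback (most recent call last):
  File "st.py", line 4, in <module>
    print('z',z.round(4),'tilt',np.degrees(np.arccos(-z[2])).round(2),'az',np.degrees(np.arctan2(z[1],z[0])).round(1),'x',m[:,0].round(4),'y',m[:,1].round(4),'F',s['contact_force'].round(1),'op',s['opening'].round(3))
                                                                                                                                                                                                   ^^^^^^^^^^^^^^^^^^
AttributeError: 'float' object has no attribute 'round'
Traceback (most recent call last):
  File "st.py", line 4, in <module>
    print('z',z.round(4),'tilt',np.degrees(np.arccos(-z[2])).round(2),'az',np.degrees(np.arctan2(z[1],z[0])).round(1),'x',m[:,0].round(4),'y',m[:,1].round(4),'F',s['contact_force'].round(1),'op',s['opening'].round(3))
                                                                                                                                                                                                   ^^^^^^^^^^^^^^^^^^
AttributeError: 'float' object has no attribute 'round'
```

```bash
sed -i "s/s\['opening'\].round(3)/round(s['opening'],3)/" st.py; python3 st.py; 
{ python3 -m creep '[-0.9,0.15,-1.4,0]'; python3 -m creep '[-0.9,0.15,-1.4,0]';python3 -m creep '[-0.9,0.15,-1.4,0]';python3 -m creep '[-0.9,0.15,-1.4,0]'; } >/dev/null; python3 st.py
```

```text
t 5.9167 q [-0.334  0.364  0.21   0.03   2.483 -1.581] p [ 0.5137 -0.0664  0.8754]
z [ 0.0858 -0.0102 -0.9963] tilt 4.96 az -6.8 x [-0.952  0.294 -0.085] y [0.2938 0.9557 0.0155] F [-0.2  0.1  0.2] op 0.999
t 6.25 q [-0.34   0.349  0.21   0.049  2.441 -1.573] p [ 0.5151 -0.0669  0.8841]
z [ 0.1425 -0.017  -0.9896] tilt 8.25 az -6.8 x [-0.9456  0.2931 -0.1412] y [0.2924 0.9559 0.0257] F [-0.9 -1.3  0.5] op 1.0
```

```bash
{ python3 -m creep '[-0.2,-1.2,0,0, -0.4,-2.4,0.1,0, -0.6,-3.7,0.2,0, -0.8,-4.7,0.3,0]'
python3 -m creep '[-1.2,0,-1.1,0]'; python3 -m creep '[-1.2,0,-1.1,0]';python3 -m creep '[-1.2,0,-1.1,0]';python3 -m creep '[-1.2,0,-1.1,0]'; python3 -m creep '[-1.2,0,-1.1,0]'; python3 -m creep '[-1.2,0,-1.1,0]'; } >/dev/null; python3 st.py
```

```text
t 7.0833 q [-0.559  0.381  0.21   0.114  2.323 -1.744] p [ 0.5362 -0.1917  0.8731]
z [ 0.232  -0.047  -0.9716] tilt 13.7 az -11.5 x [-0.9281  0.2883 -0.2356] y [0.2912 0.9564 0.0233] F [0.1 1.3 0.4] op 0.999
```

```bash
{ python3 -m creep '[-1.3,0,-1.0,0]'; python3 -m creep '[-1.3,0,-1.0,0]';python3 -m creep '[-1.3,0,-1.0,0]';python3 -m creep '[-1.3,0,-1.0,0]'; python3 -m creep '[-1.3,0,-1,0]'; python3 -m creep '[-1.35,0,-0.95,0]'; python3 -m creep '[-1.35,0,-0.95,0]'; python3 -m creep '[-1.35,0,-0.95,0]'; python3 -m creep '[-1.35,0,-0.95,0]'; } >/dev/null; python3 st.py
```

```text
t 7.8333 q [-0.549  0.391  0.211  0.139  2.15  -1.718] p [ 0.582  -0.2036  0.8808]
z [ 0.379  -0.0959 -0.9204] tilt 23.01 az -14.2 x [-0.8775  0.2785 -0.3903] y [0.2937 0.9556 0.0214] F [-0.2  0.8 -0.3] op 0.998
```

```bash
{ python3 -m creep '[-0.6,-1.2,0,0, -1,-2.4,0,0]'; python3 -m creep '[-1.45,0,-0.8,0]'; python3 -m creep '[-1.45,0,-0.8,0]'; python3 -m creep '[-1.45,0,-0.8,0]'; python3 -m creep '[-1.45,0,-0.8,0]'; } >/dev/null; python3 st.py
```

```text
t 8.3333 q [-0.628  0.409  0.21   0.187  2.047 -1.769] p [ 0.5985 -0.2589  0.8815]
z [ 0.4574 -0.128  -0.88  ] tilt 28.36 az -15.6 x [-0.8387  0.2667 -0.4748] y [0.2954 0.9553 0.0147] F [-0.   0.3 -0.5] op 0.998
```

```bash
{ python3 -m creep '[-1.45,0,-0.8,0]';  } >/dev/null; python3 st.py;  python3 -m creep '[0,0,0,0]' >/dev/null; python3 st.py
```

```text
t 8.4167 q [-0.624  0.407  0.21   0.188  2.027 -1.765] p [ 0.6023 -0.2576  0.8851]
z [ 0.4745 -0.1348 -0.8698] tilt 29.56 az -15.9 x [-0.8291  0.2635 -0.4931] y [0.2956 0.9552 0.0133] F [-0.5 -0.1  0.3] op 1.0
t 8.5 q [-0.624  0.407  0.21   0.188  2.028 -1.765] p [ 0.602  -0.2572  0.8854]
z [ 0.4745 -0.1347 -0.8699] tilt 29.55 az -15.8 x [-0.8293  0.263  -0.493 ] y [0.2952 0.9553 0.0131] F [-0.  -0.2 -0.4] op 1.001
```

```bash
python3 -m creep '[0.4,0,0.4,0, 1.2,0.1,1.2,0, 2.3,0.2,2.4,0, 3.4,0.3,3.5,0, 4.5,0.4,4.7,0, 5.6,0.5,5.8,0, 6.7,0.5,6.9,0, 7.8,0.6,8.1,0, 8.9,0.7,9.2,0, 10,0.8,10.3,0, 11.1,0.9,11.5,0, 12.2,1,12.6,0, 13.3,1.1,13.8,0, 14.4,1.2,14.9,0, 15.5,1.3,16,0, 16.6,1.3,17.2,0, 17.6,1.4,18.2,0, 18.4,1.5,19,0, 18.9,1.5,19.6,0, 18.9,1.5,19.6,0]' 175 40; python3 st.py
python3 - <<'E'
from h import *
crop("wrist",(0,0,512,384),1.5,"e1.png")
E
```

```text
time: 10.17
eef_pos: [0.4493, -0.1611, 0.22]
tcp_rot: [0.147, 0.957, -0.029, 0.247]
contact_force: [-0.4, 1.0, -1.7]
opening: 0.314
t 10.1667 q [-0.655 -0.453  2.345  0.257  0.794 -2.059] p [ 0.4493 -0.1611  0.22  ]
z [ 0.465  -0.1289 -0.8759] tilt 28.85 az -15.5 x [-0.8343  0.2671 -0.4823] y [0.2961 0.955  0.0167] F [-0.4  1.  -1.7] op 0.314
```

View pics/e1.png

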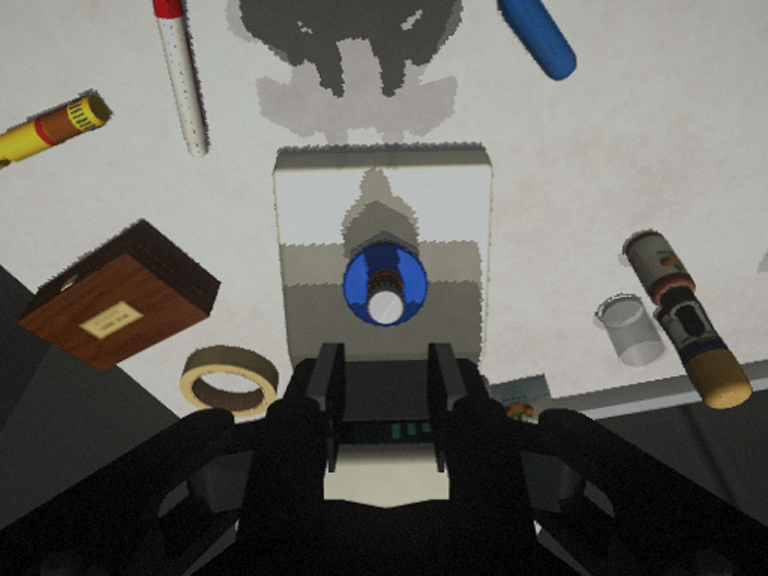

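Run:
```python
from h import *
c=cam("wrist"); np.save("wcam_e1.npy",np.r_[c[2],c[3].as_quat()])
s=ctrl.get_state(); m=R.from_quat(s['tcp_rot']).as_matrix(); print(s['time'],s['eef_pos'],(-m[2,2]), 'cam in tool',m.T@(c[2]-s['eef_pos']), (m.T@c[3].as_matrix()).round(3))
def rr(n,uv,c=None): r=ray(n,uv,c); return r[0],r[1][0]
for k,w,sd,sc in (('head',(386,307),(244.8,219.3),(295.6,148.7)),('ring',(385,283),(253.7,231.1),(288.3,154.3))):
    P=tri([rr("wrist",np.array(w)/1.5,c),rr("side",sd),rr("scene",sc)])
    print(k,P.round(4),(proj("wrist",P,c)*1.5).round(1),proj("side",P).round(1),proj("scene",P).round(1),'in tool',(m.T@(P-s['eef_pos'])).round(4))
crop("wrist",(210,140,310,240),6,"e2.png")
```

```text
10.2167 [ 0.45091812 -0.16243646  0.22358744] 0.8734040167375058 cam in tool [ 0.0693259  -0.0011316  -0.14259096] [[-0.001 -0.962 -0.272]
 [ 1.    -0.001  0.   ]
 [-0.001 -0.272  0.962]]
head [ 0.499  -0.176   0.1427] [[387.7 296. ]] [[244.9 219.1]] [[295.1 147.3]] in tool [-0.0042  0.      0.095 ]
ring [ 0.5266 -0.1855  0.0969] [[384.8 275.3]] [[254.4 230.5]] [[288.2 153.5]] in tool [-0.0074 -0.0015  0.1492]
```

View pics/e2.png

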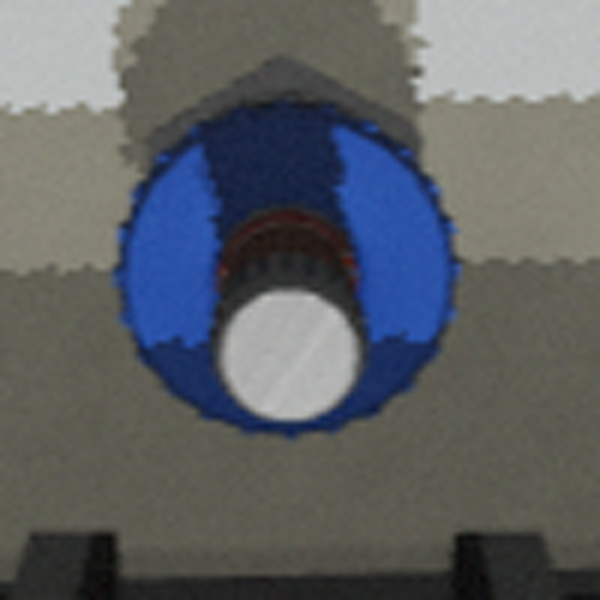

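```bash
python3 -m creep '[-0.1,0,0.4,0, -0.25,0,1.2,0, -0.25,0,2,0, -0.25,0,2.7,0, -0.25,0,3.2,0, -0.25,0,3.3,0, -0.25,0,3.3,0]'; python3 st.py
python3 - <<'E'
from h import *
crop("wrist",(180,130,340,260),4.5,"e3.png")
E
```

```text
time: 10.85
eef_pos: [0.4973, -0.177, 0.1583]
tcp_rot: [0.147, 0.956, -0.032, 0.252]
contact_force: [0.3, -0.4, 0.5]
opening: 0.314
t 10.85 q [-0.613 -0.22   2.301  0.294  0.592 -2.084] p [ 0.4973 -0.177   0.1583]
z [ 0.4727 -0.1347 -0.8709] tilt 29.44 az -15.9 x [-0.8298  0.2648 -0.4913] y [0.2968 0.9548 0.0134] F [ 0.3 -0.4  0.5] op 0.314
```

View pics/e3.png

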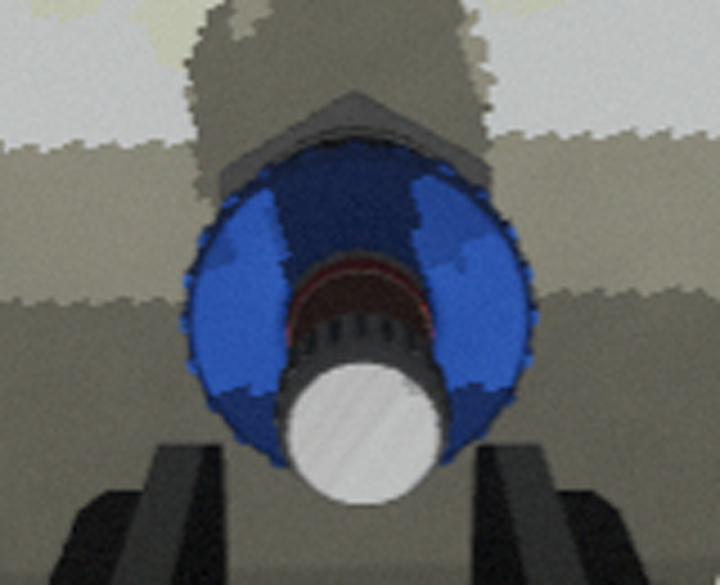

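```bash
python3 -m creep '[0.15,0.04,0.2,0, 0.15,0.04,0.2,0, 0.15,0.04,0.2,0]'; python3 st.py
python3 - <<'E'
from h import *
crop("wrist",(180,130,340,260),4.5,"e4.png")
E
```

```text
time: 11.15
eef_pos: [0.4955, -0.175, 0.151]
tcp_rot: [0.147, 0.956, -0.032, 0.252]
contact_force: [0.9, -0.4, -0.3]
opening: 0.313
t 11.15 q [-0.611 -0.215  2.311  0.299  0.577 -2.089] p [ 0.4955 -0.175   0.151 ]
z [ 0.4718 -0.1343 -0.8714] tilt 29.38 az -15.9 x [-0.8302  0.2653 -0.4903] y [0.2971 0.9548 0.0137] F [ 0.9 -0.4 -0.3] op 0.313
```

View pics/e4.png

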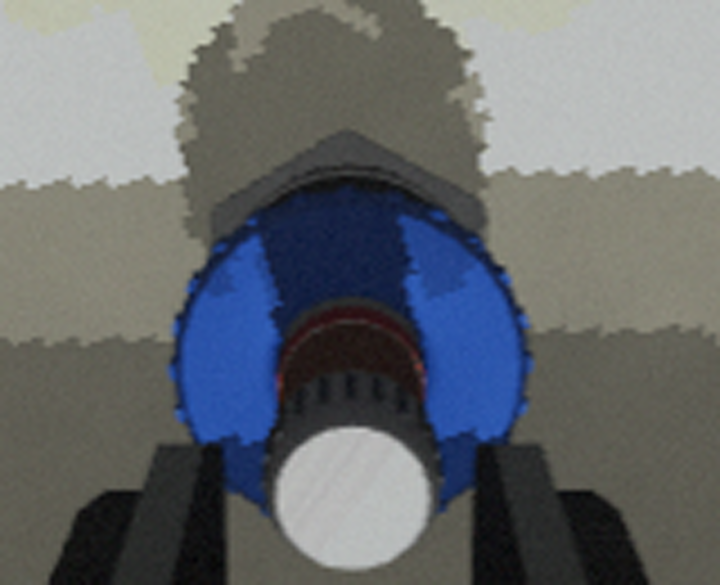

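```bash
python3 -m creep '[-0.04,0.0,0.3,0, -0.05,0,0.8,0, -0.05,0,1.3,0, -0.05,0,1.6,0, -0.05,0,1.7,0, -0.05,0,1.7,0]'; python3 st.py
python3 - <<'E'
from h import *
crop("wrist",(180,180,340,310),4.5,"e5.png")
E
```

```text
time: 11.7
eef_pos: [0.5165, -0.1809, 0.1132]
tcp_rot: [0.147, 0.956, -0.031, 0.251]
contact_force: [-0.4, -0.1, 0.4]
opening: 0.312
t 11.7 q [-0.594 -0.089  2.283  0.335  0.482 -2.12 ] p [ 0.5165 -0.1809  0.1132]
z [ 0.47   -0.1331 -0.8726] tilt 29.24 az -15.8 x [-0.8311  0.266  -0.4883] y [0.2972 0.9547 0.0144] F [-0.4 -0.1  0.4] op 0.312
```

View pics/e5.png

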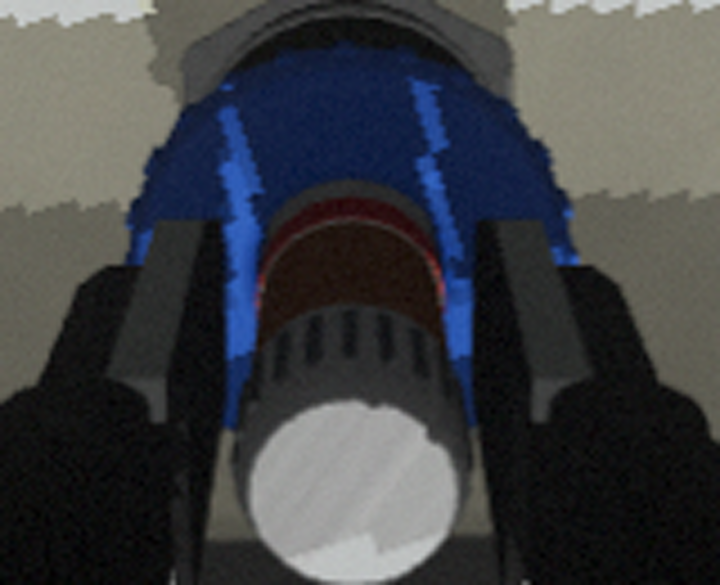

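```bash
cat > f.py <<'E'
from h import *
s=ctrl.get_state(); m=R.from_quat(s['tcp_rot']).as_matrix()
print(round(s['time'],2),'p',s['eef_pos'].round(4),'Ftool',(m.T@s['contact_force']).round(1),'Ttool',(m.T@s['wrist_torque']).round(2),'op',round(s['opening'],3))
E
python3 -m creep '[0,0,0.15,0, 0,0,0.3,0, 0,0,0.4,0, 0,0,0.4,0]'>/dev/null; python3 f.py
python3 -m creep '[0,0,0.08,0, 0,0,0.08,0]'>/dev/null; python3 f.py
python3 -m creep '[0,0,0.08,0, 0,0,0.08,0]'>/dev/null; python3 f.py
python3 -m creep '[0,0,0.08,0, 0,0,0.08,0]'>/dev/null; python3 f.py
```

```text
12.08 p [ 0.5216 -0.1826  0.1054] Ftool [-0.4 -0.9 -0.2] Ttool [-0.01  0.2  -0.03] op 0.311
12.25 p [ 0.5224 -0.1828  0.1039] Ftool [ 0.6 -0.5 -3.8] Ttool [ 0.12  0.27 -0.02] op 0.31
12.42 p [ 0.5234 -0.1831  0.1022] Ftool [ 0.5  0.3 -5.1] Ttool [0.1  0.37 0.05] op 0.314
12.58 p [ 0.5244 -0.1834  0.1004] Ftool [ 0.7 -1.3 -5.9] Ttool [0.09 0.38 0.05] op 0.312
```

```bash
python3 -m creep '[0,0,0.08,0, 0,0,0.08,0]'>/dev/null; python3 f.py
python3 -m creep '[0,0,0.06,0, 0,0,0.06,0]'>/dev/null; python3 f.py
python3 -m creep '[0,0,0.04,0, 0,0,0.04,0]'>/dev/null; python3 f.py
python3 -m creep '[0,0,0.03,0, 0,0,0.03,0]'>/dev/null; python3 f.py
```

```text
12.75 p [ 0.5253 -0.1837  0.0987] Ftool [ 1.2 -0.5 -7.6] Ttool [0.07 0.41 0.03] op 0.313
12.92 p [ 0.5258 -0.1838  0.0978] Ftool [  4.3  -0.8 -14.5] Ttool [0.14 0.7  0.03] op 0.314
13.08 p [ 0.5261 -0.1839  0.0975] Ftool [  6.5  -1.7 -23.5] Ttool [0.27 1.19 0.  ] op 0.31
13.25 p [ 0.5263 -0.184   0.0972] Ftool [  7.8  -2.4 -30.2] Ttool [0.23 1.52 0.05] op 0.312
```

```bash
python3 -m creep '[0,0,-0.06,0, 0,0,-0.06,0]' 195 40 >/dev/null; python3 f.py
python3 -m creep '[0,0,0,0, 0,0,0,0]' 215 40 >/dev/null; python3 f.py
python3 -m creep '[0,0,0,0, 0,0,0,0]' 255 40 >/dev/null; python3 f.py
python3 -m creep '[0,0,0,0, 0,0,0,0]' >/dev/null; python3 f.py
```

```text
13.42 p [ 0.5263 -0.1838  0.0984] Ftool [  3.2   0.3 -16.3] Ttool [-0.09  0.6   0.07] op 0.237
13.58 p [ 0.5263 -0.1837  0.0985] Ftool [  3.6   0.7 -18.6] Ttool [-0.02  0.79  0.  ] op 0.222
13.75 p [ 0.5263 -0.1837  0.0984] Ftool [  3.3   0.3 -18.9] Ttool [-0.05  0.75  0.03] op 0.222
13.92 p [ 0.5263 -0.1837  0.0985] Ftool [  2.9  -0.1 -20. ] Ttool [-0.09  0.75 -0.02] op 0.221
```

```bash
python3 -m creep '[0,0,-0.08,0, 0,0,-0.08,0]' >/dev/null; python3 f.py
python3 -m creep '[0,0,-0.06,0, 0,0,-0.06,0]' >/dev/null; python3 f.py
```

```text
14.08 p [ 0.5255 -0.1836  0.0998] Ftool [ 0.5  0.6 -6.4] Ttool [-0.22  0.2  -0.  ] op 0.223
14.25 p [ 0.5249 -0.1834  0.1009] Ftool [ 0.3  1.3 -5.3] Ttool [-0.2   0.16 -0.01] op 0.226
```

```bash
python3 -m creep '[0,0,-0.05,0, 0,0,-0.05,0]' >/dev/null; python3 f.py
python3 -m creep '[0,0,-0.05,0, 0,0,-0.05,0]' >/dev/null; python3 f.py
```

```text
14.42 p [ 0.5243 -0.1832  0.1019] Ftool [-1.3  2.  -4.9] Ttool [-0.19 -0.06 -0.01] op 0.219
14.58 p [ 0.5236 -0.1831  0.1026] Ftool [-4.4  1.9 -0.3] Ttool [-0.39 -0.3  -0.  ] op 0.221
```

```bash
python3 -m creep '[0,0,-0.05,0, 0,0,-0.05,0]' >/dev/null; python3 f.py
python3 - <<'E'
from h import *
crop("wrist",(180,180,340,310),4.5,"f1.png")
E
```

```text
14.75 p [ 0.5231 -0.183   0.1035] Ftool [-3.6  2.4  1.6] Ttool [-0.4  -0.48 -0.01] op 0.223
```

View pics/f1.png

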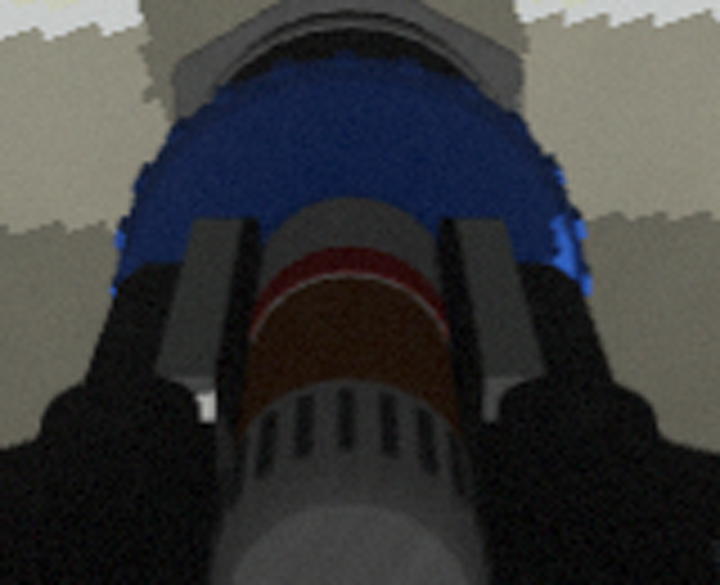

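```bash
python3 -m creep '[0,0,-0.05,0, 0,0,-0.1,0]' >/dev/null; python3 f.py
python3 -m creep '[0,0,-0.06,0, 0,0,-0.12,0]' >/dev/null; python3 f.py
```

```text
14.97 p [ 0.522  -0.1827  0.1054] Ftool [-5.9  1.9  6. ] Ttool [-0.48 -0.71  0.02] op 0.222
15.13 p [ 0.5206 -0.1823  0.108 ] Ftool [-5.7  2.4  9. ] Ttool [-0.36 -0.78 -0.02] op 0.226
```

```bash
python3 -m creep '[-0.03,0.01,-0.06,0, -0.03,0.01,-0.12,0]' >/dev/null; python3 f.py
python3 -m creep '[-0.01,0,-0.1,0, -0.01,0,-0.2,0]' >/dev/null; python3 f.py
```

```text
15.3 p [ 0.5192 -0.1818  0.1103] Ftool [-3.3  0.3  7.1] Ttool [-0.11 -0.55 -0.06] op 0.224
15.47 p [ 0.5166 -0.181   0.1148] Ftool [-1.  -0.1  0.8] Ttool [-0.04 -0.11 -0.02] op 0.223
```

```bash
python3 -m creep '[0,0,-0.15,0, 0,0,-0.3,0, 0,0,-0.5,0]' >/dev/null; python3 f.py
python3 -m creep '[0,0,-0.2,0, 0,0,-0.5,0, 0,0,-0.8,0]' >/dev/null; python3 f.py
python3 -m creep '[0,0,-0.4,0, 0,0,-0.9,0, 0,0,-1.4,0, 0,0,-1.8,0, 0,0,-2,0, 0,0,-2,0]' >/dev/null; python3 f.py; python3 st.py
python3 - <<'E'
from h import *
crop("wrist",(0,0,512,384),1.5,"f2.png")
crop("side",(205,160,305,280),5,"f3.png")
E
```

```text
15.72 p [ 0.5103 -0.1789  0.1259] Ftool [-0.1 -0.7  0.5] Ttool [0.06 0.25 0.04] op 0.221
15.97 p [ 0.5009 -0.1762  0.144 ] Ftool [ 0.5 -0.5  0.5] Ttool [-0.01  0.29  0.01] op 0.221
16.47 p [ 0.4782 -0.1702  0.1892] Ftool [0.8 0.  1.1] Ttool [ 0.02  0.31 -0.02] op 0.224
t 16.4667 q [-0.627 -0.326  2.32   0.271  0.677 -2.064] p [ 0.4782 -0.1702  0.1892]
z [ 0.4733 -0.1356 -0.8704] tilt 29.49 az -16.0 x [-0.8293  0.2648 -0.4922] y [0.2972 0.9547 0.0128] F [-0.1  0.1 -1.4] op 0.224
```

View pics/f2.png

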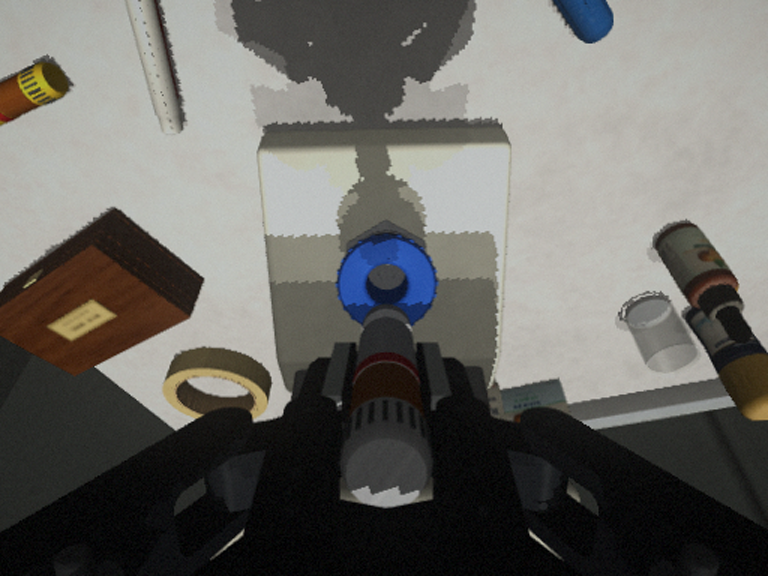

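View pics/f3.png

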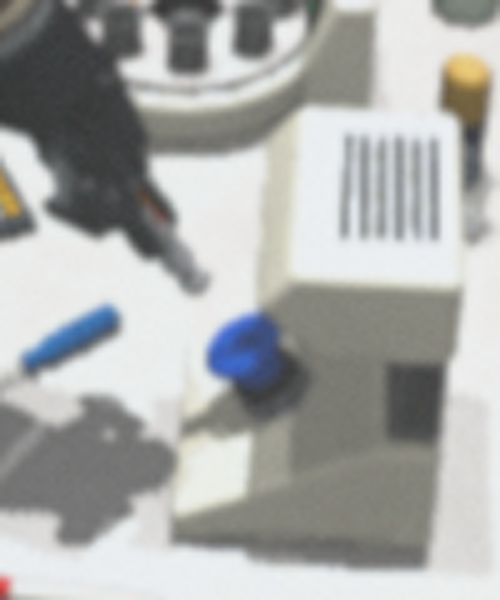

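```bash
python3 -m creep '[0,0,-0.5,0, 0,0.2,-1.2,0, 0,0.5,-2,0, 0.3,0.8,-2.8,0, 0.8,0.9,-3.4,0, 1.4,0.9,-3.9,0, 2,0.9,-4,0, 2.3,0.9,-4,0]' >/dev/null; python3 st.py
{ python3 -m creep '[1.6,0,0.43,0]'; python3 -m creep '[1.6,0,0.43,0]'; } >/dev/null; python3 st.py
```

```text
t 17.2333 q [-0.668 -0.733  2.454  0.231  0.955 -2.023] p [ 0.389  -0.1192  0.246 ]
z [ 0.4709 -0.1338 -0.872 ] tilt 29.31 az -15.9 x [-0.8307  0.2655 -0.4893] y [0.297  0.9548 0.0139] F [-0.   0.1  0.1] op 0.221
t 17.4 q [-0.671 -0.733  2.484  0.216  0.959 -2.022] p [ 0.3783 -0.1159  0.2249]
z [ 0.4396 -0.1253 -0.8894] tilt 27.2 az -15.9 x [-0.8473  0.2707 -0.457 ] y [0.298  0.9545 0.0129] F [ 0.3  0.1 -0.6] op 0.222
```

```bash
{ python3 -m creep '[1.65,0,0,0]'; python3 -m creep '[1.65,0,0,0]'; python3 -m creep '[1.65,0,0,0]'; python3 -m creep '[1.65,0,0,0]'; } >/dev/null; python3 st.py
{ python3 -m creep '[1.65,0,0,0]'; python3 -m creep '[1.65,0,0,0]'; python3 -m creep '[1.65,0,0,0]'; python3 -m creep '[1.65,0,0,0]'; } >/dev/null; python3 st.py
```

```text
t 17.7333 q [-0.7   -0.837  2.485  0.173  1.151 -2.009] p [ 0.3383 -0.102   0.2413]
z [ 0.3597 -0.0978 -0.9279] tilt 21.89 az -15.2 x [-0.8843  0.2815 -0.3725] y [0.2977 0.9546 0.0147] F [ 0.4 -0.   0.2] op 0.22
t 18.0667 q [-0.715 -0.893  2.484  0.134  1.286 -2.002] p [ 0.3077 -0.0914  0.2473]
z [ 0.2817 -0.0751 -0.9566] tilt 16.95 az -14.9 x [-0.912   0.2888 -0.2912] y [0.2982 0.9544 0.0129] F [-0.  -0.2 -0.6] op 0.222
```

```bash
{ python3 -m creep '[1.55,0,0.55,0]'; python3 -m creep '[1.55,0,0.55,0]'; python3 -m creep '[1.55,0,0.55,0]'; python3 -m creep '[1.55,0,0.55,0]'; } >/dev/null; python3 st.py
{ python3 -m creep '[1.55,0,0.55,0]'; python3 -m creep '[1.55,0,0.55,0]'; python3 -m creep '[1.55,0,0.55,0]'; python3 -m creep '[1.55,0,0.55,0]'; } >/dev/null; python3 st.py
```

```text
t 18.4 q [-0.703 -0.894  2.484  0.093  1.363 -1.981] p [ 0.2885 -0.0825  0.2423]
z [ 0.2021 -0.0517 -0.978 ] tilt 12.04 az -14.4 x [-0.9329  0.2938 -0.2083] y [0.2981 0.9545 0.0111] F [ 0.4 -0.1 -0.7] op 0.226
t 18.7333 q [-0.683 -0.895  2.484  0.054  1.44  -1.954] p [ 0.2696 -0.072   0.2392]
z [ 0.1214 -0.0299 -0.9921] tilt 7.18 az -13.9 x [-0.9466  0.2973 -0.1248] y [0.2987 0.9543 0.0077] F [-1.2 -1.  -0.8] op 0.222
```

```bash
{ python3 -m creep '[1.55,0,0.55,0]'; python3 -m creep '[1.55,0,0.55,0]'; python3 -m creep '[1.55,0,0.55,0]'; python3 -m creep '[1.55,0,0.55,0]';python3 -m creep '[1.55,0,0.55,0]'; } >/dev/null; python3 st.py; python3 -m creep '[0.8,0,0.28,0, 0.8,0,0.28,0]' >/dev/null; python3 st.py
```

```text
t 19.15 q [-0.628 -0.895  2.484  0.006  1.536 -1.895] p [ 0.2468 -0.0527  0.2373]
z [ 0.0175 -0.0051 -0.9998] tilt 1.05 az -16.3 x [-0.954   0.2992 -0.0183] y [2.993e-01 9.542e-01 4.000e-04] F [-0.5 -0.2 -0.8] op 0.222
t 19.3167 q [-6.200e-01 -8.950e-01  2.484e+00  2.000e-03  1.545e+00 -1.888e+00] p [ 0.2449 -0.0501  0.2372]
z [ 0.0081 -0.0031 -1.    ] tilt 0.49 az -20.8 x [-0.9545  0.298  -0.0086] y [ 2.981e-01  9.545e-01 -5.000e-04] F [-0.3 -0.1 -0.6] op 0.22
```

```bash
python3 -m creep '[0,0,-0.5,0, -0.3,0.6,-1.5,0, -0.7,1.7,-2.7,0, -1.2,3,-3.9,0, -1.7,4.4,-5,0, -2.2,5.8,-5.7,0, -2.7,7.2,-5.7,0, -3.2,8.6,-5.7,0, -3.7,10,-5.7,0, -4.2,11.2,-5.7,0, -4.6,12,-5.7,0, -4.7,12.4,-5.7,0, -4.7,12.4,-5.7,0]' >/dev/null; python3 st.py
python3 - <<'E'
from h import *
crop("wrist",(0,0,512,384),1.5,"g1.png")
E
```

```text
t 20.4 q [ 0.238 -0.195  1.809 -0.005  1.522 -1.03 ] p [0.4494 0.2117 0.3805]
z [ 0.0075 -0.0034 -1.    ] tilt 0.47 az -24.4 x [-0.9547  0.2975 -0.0081] y [ 0.2976  0.9547 -0.001 ] F [-1.1  0.1 -0.6] op 0.224
```

View pics/g1.png

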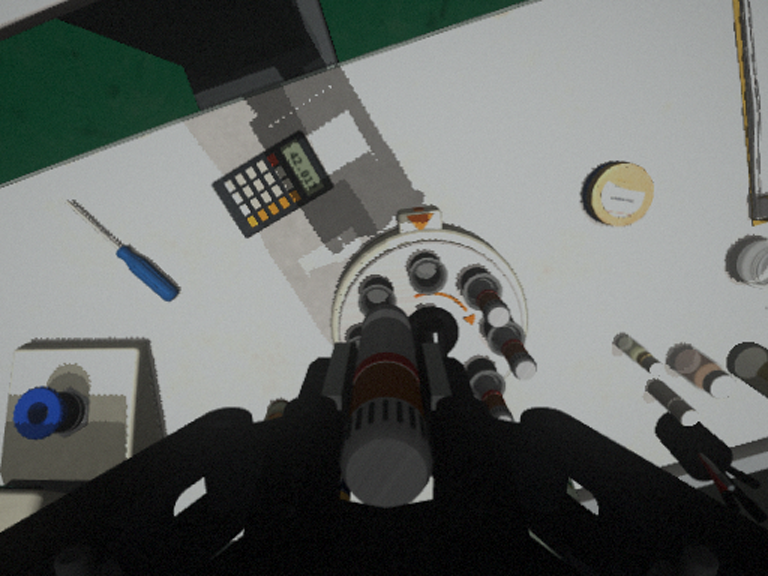

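Run:
```python
from h import *
c=cam("wrist"); np.save("wcam_g1.npy",np.r_[c[2],c[3].as_quat()])
def rr(n,uv,c=None): r=ray(n,uv,c); return r[0],r[1][0]
P=tri([rr("wrist",np.array((426,264))/1.5,c),rr("scene",(190+416/7,195+322/7))]); print(P,proj("wrist",P,c)*1.5,(proj("scene",P)-[190,195])*7)
print(c[2])
im=cv2.imread("pics/g1.png"); im=imaging.read_camera("wrist")[:,:,::-1]
crop("wrist",(215,130,365,260),4.6,"g2.png",im=im)
```

```text
[0.4981528  0.23503276 0.0942437 ] [[427.92964133 268.91312478]] [[426.50079201 326.31023582]]
[0.38121925 0.23086005 0.52253042]
```

View pics/g2.png

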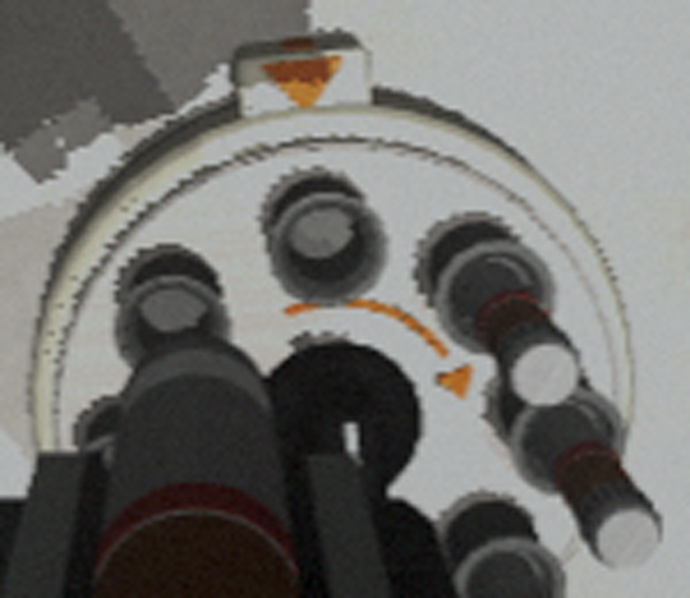

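View pics/c_side205.png

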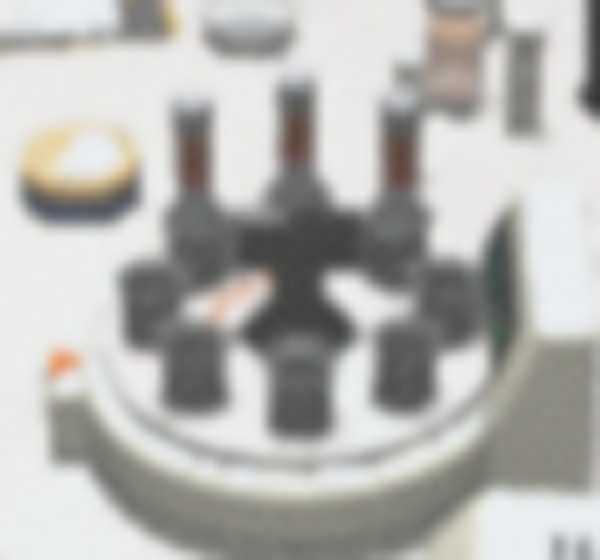

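```bash
cat > wf.py <<'E'
from h import *
from scipy.optimize import least_squares
v=np.load("wcam_g1.npy"); K,D,_,_=cam("wrist"); cw=(K,D,v[:3],R.from_quat(v[3:]))
W={0:(327,249),1:(175,333),-1:(495,296),-2:(568,446)}
S={0:(152,275),1:(195,333),2:(302,353),3:(408,335),4:(452,275)}
C={0:(417,324),1:(443,222),2:(379,145),3:(266,130),4:(163,182)}
def P(x,k): a=x[3]+k*np.pi/4; return np.array([x[0]+.07*np.cos(a),x[1]+.07*np.sin(a),x[2]])
cs,cc=cam("side"),cam("scene")
def res(x):
    r=[]
    for k,u in W.items(): r.append((proj("",P(x,k),cw)[0]-(np.array(u)/4.6+[215,130]))*2)
    for k,u in S.items(): r.append(proj("",P(x[:4]+np.r_[x[4:6],0,0],k),cs)[0]-(np.array(u)/8+[205,120]))
    for k,u in C.items(): r.append(proj("",P(x[:4]+np.r_[x[6:8],0,0],k),cc)[0]-(np.array(u)/7+[190,195]))
    return np.r_[np.ravel(r),x[4:]/.002]
s=least_squares(res,[.57,.22,.09,np.pi,0,0,0,0]); x=s.x
print(x.round(4),'pocket',P(x,0).round(4)); print(s.fun.reshape(-1,2).round(1).tolist())
E
python3 wf.py
```

```text
[ 5.7410e-01  2.2060e-01  9.5800e-02  2.9422e+00  1.0000e-03 -2.0000e-04
 -1.9000e-03  2.0000e-04] pocket [0.5054 0.2345 0.0958]
[[0.7, 0.8], [-1.0, -0.8], [0.3, 1.4], [-0.1, -1.6], [0.1, -0.3], [-0.1, 0.2], [-0.1, 0.9], [-0.1, -0.3], [-0.7, -0.5], [-0.3, -0.6], [-0.3, 0.1], [-0.2, 0.0], [-0.3, -0.2], [-0.3, -0.3], [0.5, -0.1], [-1.0, 0.1]]
```

Run:
```python
from h import *
c=cam("wrist"); s=ctrl.get_state(); m=R.from_quat(s['tcp_rot']).as_matrix()
f=lambda X:(proj("",s['eef_pos']+np.atleast_2d(X)@m.T,c)*1.5).round(1)
for z in (.035,.041,.047): print(z,f([[0,0,z],[-.0095,0,z],[.0095,0,z],[0,.0095,z],[0,0,z-.1],[.01,0,z-.1],[-.01,0,z-.1],[0,.01,z-.1]]).tolist())
crop("wrist",(200,180,320,350),3.5,"g3.png")
```

```text
0.035 [[388.0, 330.6], [388.0, 352.7], [388.1, 307.8], [412.0, 330.5], [391.1, 515.7], [391.2, 472.9], [390.9, 555.6], [441.8, 515.5]]
0.041 [[388.0, 325.2], [387.9, 346.7], [388.0, 303.0], [411.2, 325.2], [390.7, 494.8], [390.9, 453.8], [390.6, 533.2], [438.6, 494.6]]
0.047 [[387.9, 320.1], [387.9, 341.1], [387.9, 298.6], [410.5, 320.1], [390.4, 476.0], [390.5, 436.7], [390.3, 513.0], [435.7, 475.9]]
```

View pics/g3.png

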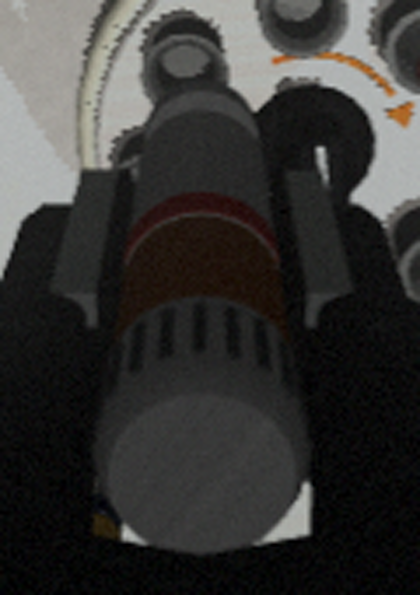

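```bash
python3 -m creep '[-0.4,0.4,0.3,0, -1.1,1,1,0, -1.72,1.56,2,0, -1.72,1.56,3.3,0, -1.72,1.56,4.6,0, -1.72,1.56,5.8,0, -1.72,1.56,6.8,0, -1.72,1.56,7.6,0, -1.72,1.56,8.1,0, -1.72,1.56,8.2,0, -1.72,1.56,8.2,0, -1.72,1.56,8.2,0]' >/dev/null; python3 st.py
python3 - <<'E'
from h import *
c=cam("wrist"); np.save("wcam_h1.npy",np.r_[c[2],c[3].as_quat()])
crop("wrist",(160,130,360,330),3,"h1.png")
crop("side",(195,90,295,190),6,"h2.png")
crop("scene",(190,170,290,270),6,"h3.png")
E
```

```text
t 21.55 q [ 0.255  0.07   1.926 -0.006  1.135 -1.009] p [0.504  0.2341 0.178 ]
z [ 0.0116 -0.0026 -0.9999] tilt 0.68 az -12.7 x [-0.954   0.2997 -0.0119] y [0.2997 0.954  0.001 ] F [ 0.3 -0.3  0.1] op 0.22
```

View pics/h1.png

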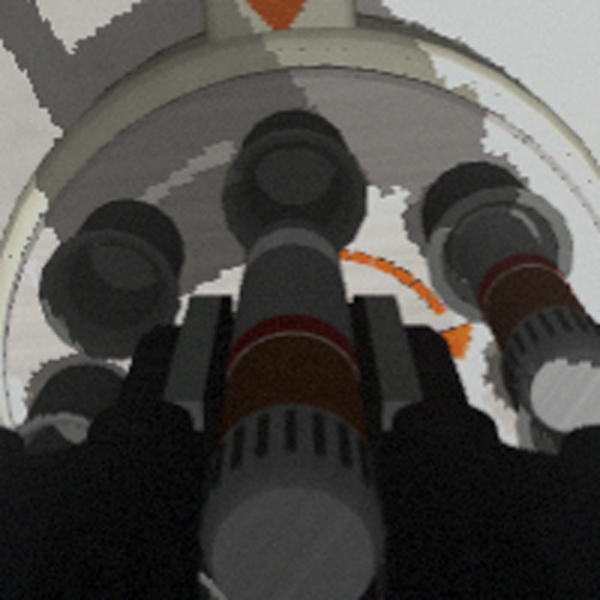

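View pics/h2.png

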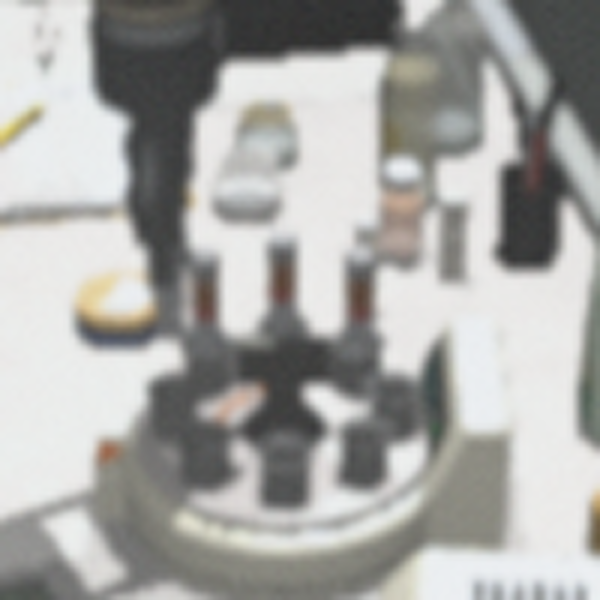

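View pics/h3.png

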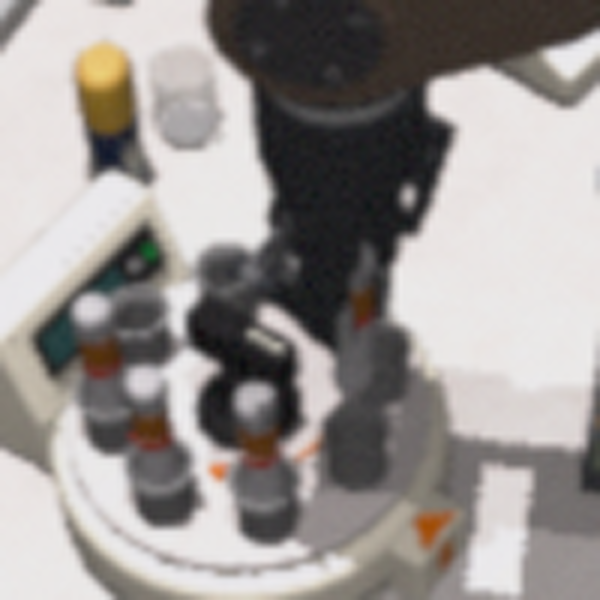

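```bash
cat > ov.py <<'E'
from h import *
import sys
fn,box,f,img,px,py,zr=sys.argv[1],eval(sys.argv[2]),float(sys.argv[3]),sys.argv[4],*map(float,sys.argv[5:8])
v=np.load(fn); K,D,_,_=cam("wrist"); c=(K,D,v[:3],R.from_quat(v[3:]))
im=cv2.imread(img)
t=np.linspace(0,2*np.pi,60)
def dr(P,col): 
    q=((proj("",P,c)-box[:2]+.5)*f).round().astype(int); cv2.polylines(im,[q.reshape(-1,1,2)],True,col,1)
cx,cy,ph=.5741+px,.2206+py,2.9422
for k in (0,1,-1):
    a=ph+k*np.pi/4; p=np.array([cx+.07*np.cos(a),cy+.07*np.sin(a),zr])
    dr(p+np.c_[.0185*np.cos(t),.0185*np.sin(t),0*t],(0,255,0)); dr(p+np.c_[.015*np.cos(t),.015*np.sin(t),0*t],(255,255,0))
# tool cartridge
s=ctrl.get_state(); m=R.from_quat(s['tcp_rot']).as_matrix()
if len(sys.argv)>8:
    fx,hx,zf=map(float,sys.argv[8:11])
    for zz,r in ((0,.0095),(.02,.01),(.1,.0094)):
        x=fx+(hx-fx)*zz/.1
        dr(s['eef_pos']+np.c_[x+r*np.cos(t),-.0005+r*np.sin(t),zf-zz+0*t]@m.T,(0,0,255))
cv2.imwrite(img.replace(".png","o.png"),im)
E
python3 ov.py wcam_h1.npy "(160,130)" 3 pics/h1.png 0 0 .0958 -.002 .003 .044
```

```text
(no output)
```

View pics/h1o.png

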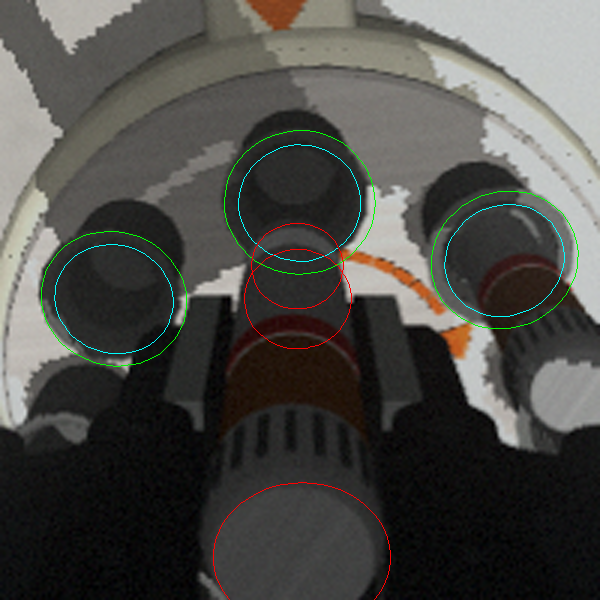

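```bash
python3 -m creep '[-0.03,0.02,0.3,0, -0.03,0.02,0.7,0, -0.03,0.02,1.1,0, -0.03,0.02,1.4,0, -0.03,0.02,1.5,0, -0.03,0.02,1.5,0]' >/dev/null; python3 f.py
python3 - <<'E'
from h import *
c=cam("wrist"); np.save("wcam_h4.npy",np.r_[c[2],c[3].as_quat()])
crop("wrist",(160,130,360,330),3,"h4.png")
E
```

```text
22.2 p [0.5032 0.2341 0.1366] Ftool [0.2 1.  0.4] Ttool [ 0.01  0.02 -0.02] op 0.218
```

View pics/h4.png

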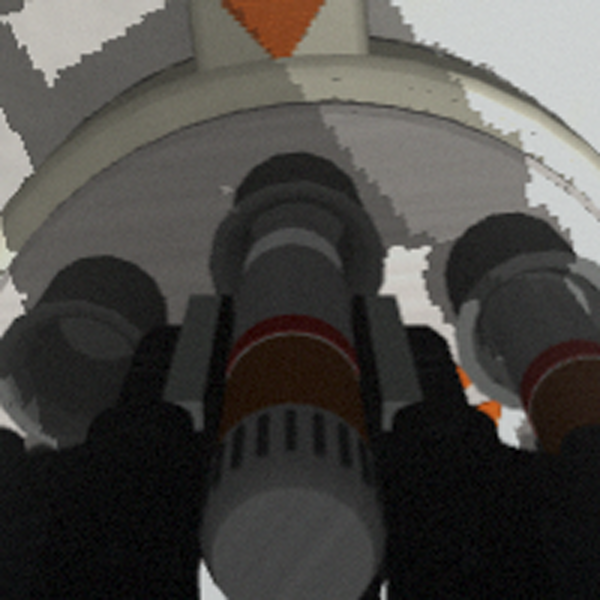

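```bash
python3 -m creep '[0,0.03,0.1,0, 0,0.03,0.2,0]' >/dev/null; python3 f.py
python3 -m creep '[0,0,0.1,0, 0,0,0.2,0]' >/dev/null; python3 f.py
python3 -m creep '[0,0,0.1,0, 0,0,0.2,0]' >/dev/null; python3 f.py
```

```text
22.42 p [0.5051 0.2353 0.1341] Ftool [-0.1 -1.1  0.8] Ttool [-0.01 -0.02 -0.06] op 0.223
22.58 p [0.5047 0.2351 0.1286] Ftool [ 0.7 -1.2 -0.7] Ttool [-0.01  0.02  0.03] op 0.22
22.75 p [0.5046 0.235  0.1234] Ftool [-0.4  1.   0.2] Ttool [-0.09  0.03 -0.01] op 0.225
```

```bash
python3 -m creep '[0,0,0.1,0, 0,0,0.2,0]' >/dev/null; python3 f.py
python3 -m creep '[0,0,0.1,0, 0,0,0.2,0]' >/dev/null; python3 f.py
python3 -m creep '[0,0,0.06,0, 0,0,0.12,0]' >/dev/null; python3 f.py
```

```text
22.92 p [0.5047 0.235  0.1183] Ftool [-0.3 -1.   0.4] Ttool [ 0.01  0.03 -0.  ] op 0.224
23.08 p [0.5046 0.2349 0.1134] Ftool [ 1.6 -2.1 -2.2] Ttool [ 0.13  0.14 -0.02] op 0.224
23.25 p [0.5044 0.2347 0.111 ] Ftool [ 4.1 -5.3 -7.3] Ttool [ 0.25  0.42 -0.08] op 0.221
```

```bash
python3 -m creep '[0.03,-0.03,0,0, 0.03,-0.03,0.02,0]' >/dev/null; python3 f.py
python3 - <<'E'
from h import *
crop("wrist",(160,130,360,330),3,"h5.png")
E
```

```text
23.42 p [0.5038 0.2345 0.1102] Ftool [ 2.5 -2.7 -2.6] Ttool [ 0.12  0.2  -0.09] op 0.222
```

View pics/h5.png

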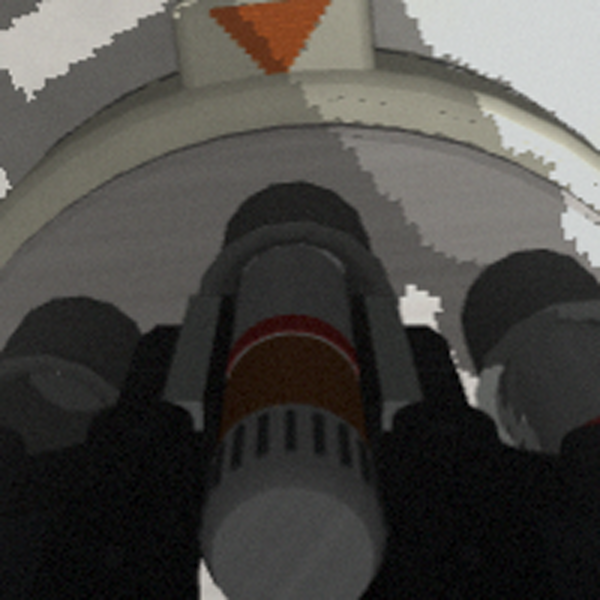

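```bash
python3 -m creep '[0.03,-0.03,0.05,0, 0.03,-0.03,0.08,0]' >/dev/null; python3 f.py
python3 -m creep '[0.02,-0.02,0.05,0, 0.02,-0.02,0.08,0]' >/dev/null; python3 f.py
python3 -m creep '[0.0,0,0.05,0, 0.0,0,0.08,0]' >/dev/null; python3 f.py
```

```text
23.63 p [0.5037 0.2343 0.1089] Ftool [ 2.9 -2.4 -6.3] Ttool [-0.1   0.06 -0.09] op 0.223
23.8 p [0.5037 0.2342 0.1078] Ftool [ 2.9 -3.5 -9.8] Ttool [-0.17  0.13 -0.17] op 0.22
23.97 p [0.5038 0.2343 0.1068] Ftool [  5.7  -4.1 -13. ] Ttool [-0.18  0.37 -0.28] op 0.222
```

```bash
python3 -m creep '[0.04,-0.05,-0.04,0, 0.04,-0.05,-0.04,0]' >/dev/null; python3 f.py
python3 -m creep '[0.0,0,0,0, 0.0,0,0,0, 0,0,0,0]' 165 >/dev/null; python3 f.py
python3 - <<'E'
from h import *
crop("wrist",(160,130,360,330),3,"h6.png")
crop("side",(195,90,295,190),6,"h7.png")
E
```

```text
24.13 p [0.5034 0.2336 0.1068] Ftool [-1.7  0.6 -4.5] Ttool [-0.74 -0.66 -0.11] op 0.222
24.38 p [0.4991 0.2324 0.1033] Ftool [ 1.5 -0.5  1.4] Ttool [ 0.18  0.28 -0.07] op 0.353
```

View pics/h6.png

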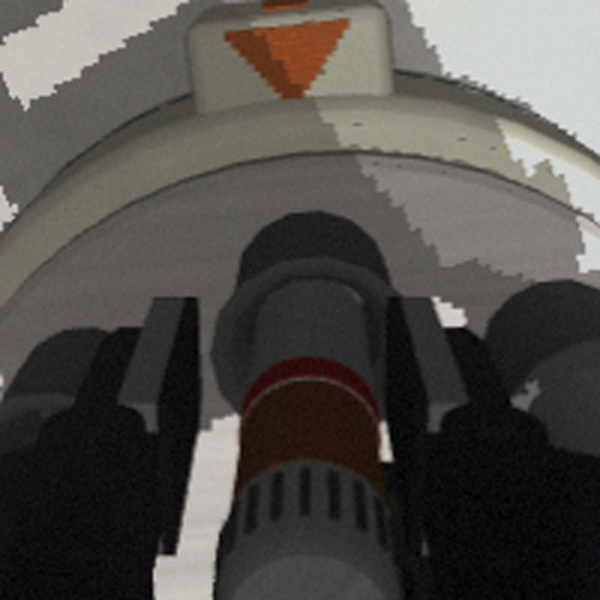

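View pics/h7.png

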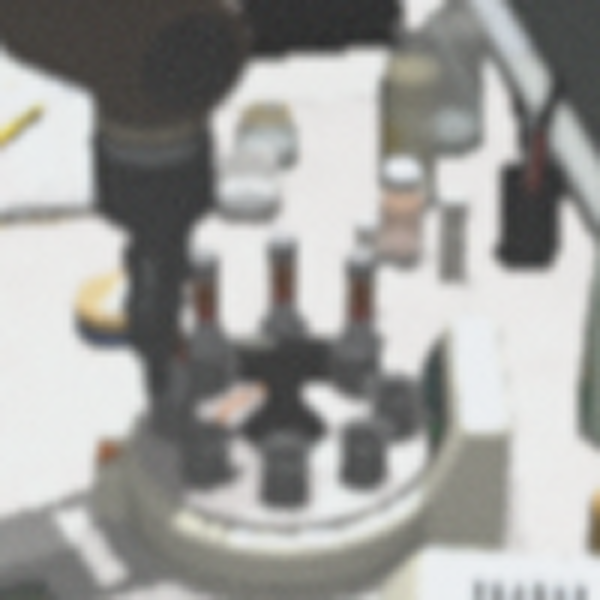

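```bash
python3 -m creep '[0.0,0.08,0,0, 0.0,0.08,0,0]' 150 >/dev/null; python3 f.py
python3 -m creep '[0,0,-0.2,0, 0,0,-0.6,0, 0,0,-1.2,0, 0,0,-1.8,0, 0,0,-2.4,0, 0,0,-3,0, 0.5,0,-3.4,0, 1,0,-3.6,0, 1,0,-3.6,0]' >/dev/null; python3 st.py
python3 - <<'E'
from h import *
c=cam("wrist"); np.save("wcam_i1.npy",np.r_[c[2],c[3].as_quat()])
crop("wrist",(0,0,512,384),1.5,"i1.png")
crop("side",(195,90,295,190),6,"i2.png")
E
```

```text
24.65 p [0.4987 0.2347 0.1032] Ftool [ 7.1 -0.3 -1.3] Ttool [ 0.03  0.92 -0.37] op 0.41
t 25.4 q [ 0.284  0.003  1.956 -0.006  1.168 -0.981] p [0.4777 0.2434 0.198 ]
z [ 0.0147 -0.0012 -0.9999] tilt 0.85 az -4.5 x [-0.9542  0.2988 -0.0144] y [0.2988 0.9543 0.0033] F [ 0.9 -0.3 -0.1] op 0.413
```

View pics/i1.png

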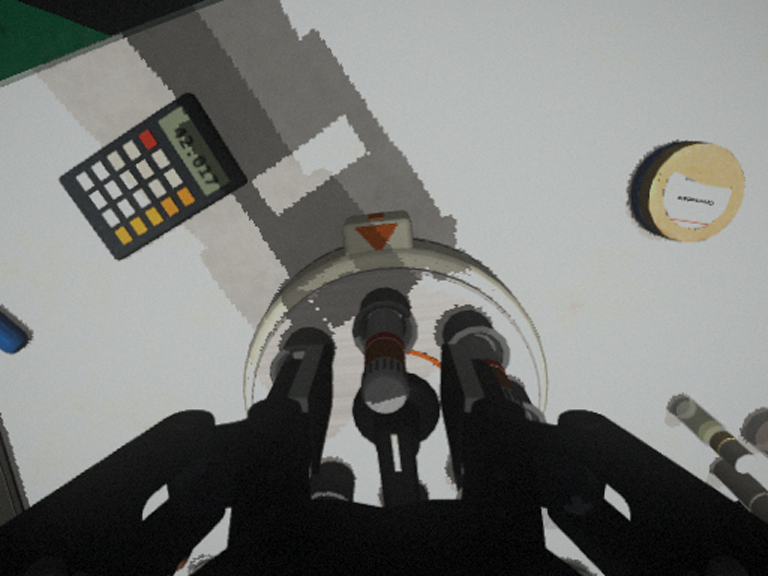

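View pics/i2.png

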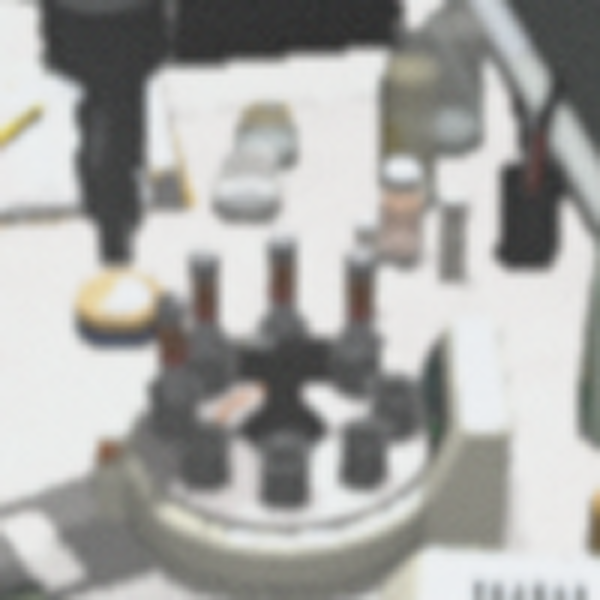

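Run:
```python
from h import *
for n in ("side","wrist"):
  c=cam(n)
  for k,z in ((0,.0958),(0,.0958+.068),(-1,.0958),(-1,.0958+.068)):
    a=2.9422+k*np.pi/4; p=np.array([.5741+.07*np.cos(a),.2206+.07*np.sin(a),z]); u=proj("",p,c)[0]
    print(n,k,z,u.round(1), (u-[195,90])*6 if n=="side" else u*1.5)
crop("wrist",(225,180,345,300),5,"i3.png",im=imaging.read_camera("wrist")[:,:,::-1].copy())
```

```text
side 0 0.0958 [223.8 154.1] [172.98738533 384.80010041]
side 0 0.1638 [223.2 139.1] [169.26046616 294.61365799]
side -1 0.0958 [229.4 146.8] [206.50750154 340.55199098]
side -1 0.1638 [229.  131.9] [203.80961092 251.3673491 ]
wrist 0 0.0958 [258.6 222.6] [387.84473742 333.87906794]
wrist 0 0.1638 [259.3 265.1] [388.98519312 397.70687815]
wrist -1 0.0958 [320.3 239.5] [480.49798697 359.18860468]
wrist -1 0.1638 [340.9 286.3] [511.40022455 429.38235239]
```

View pics/i3.png

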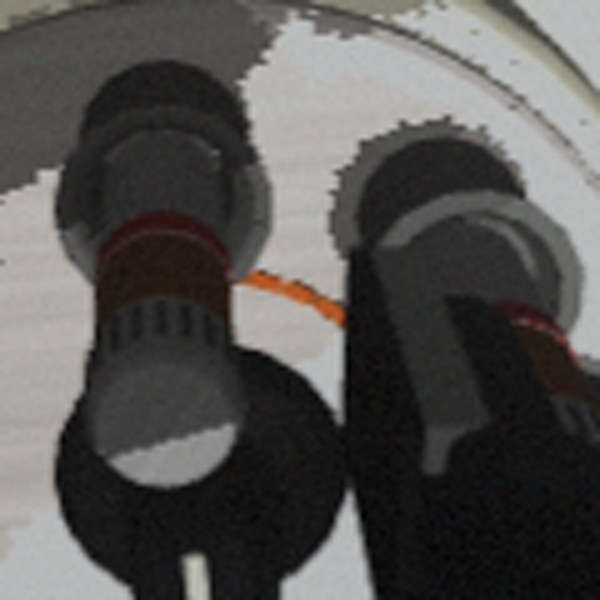

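Run:
```python
from h import *
for z in (.08,.1,.12,.13,.14,.16):
    print(z,((proj("scene",[.5741,.2206,z])[0]-[190,170])*6).round(0),((proj("side",[.5741,.2206,z])[0]-[195,90])*6).round(0),(proj("wrist",[.5741,.2206,z])[0]*1.5).round(0))
crop("scene",(195,195,265,265),8,"j1.png"); crop("side",(215,120,275,180),8,"j2.png")
```

```text
0.08 [243. 380.] [283. 404.] [400. 430.]
0.1 [240. 356.] [283. 379.] [401. 449.]
0.12 [238. 332.] [283. 353.] [402. 472.]
0.13 [236. 320.] [283. 339.] [403. 485.]
0.14 [235. 308.] [283. 326.] [404. 498.]
0.16 [232. 282.] [283. 299.] [405. 529.]
```

View pics/j1.png

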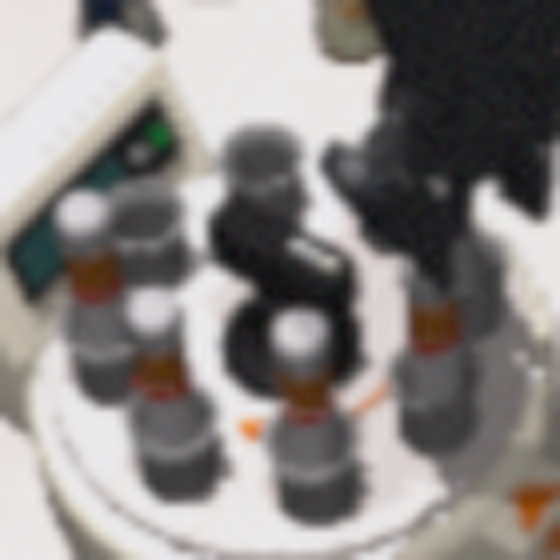

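View pics/j2.png

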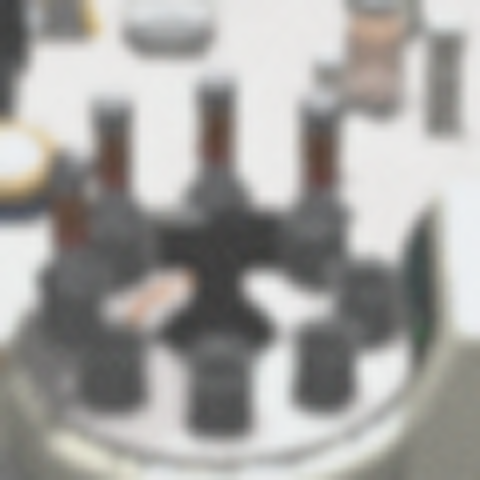

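Run:
```python
from h import *
P=onz("scene",np.array([[222,235],[340,275]])/8+195,.122); d=P[1]-P[0]; print(P.round(3),np.linalg.norm(d),np.degrees(np.arctan2(d[1],d[0])))
P=onz("side",np.array([[160,240],[285,240]])/8+[215,120],.118); d=P[1]-P[0]; print(P.round(3),np.linalg.norm(d),np.degrees(np.arctan2(d[1],d[0])))
P=onz("wrist",np.array([[393,435],[399,470]])/1.5,.128); d=P[1]-P[0]; print(P.round(3),np.degrees(np.arctan2(d[1],d[0])))
```

```text
[[0.594 0.226 0.122]
 [0.545 0.227 0.122]] 0.049682158371131456 179.26562767336762
[[0.547 0.221 0.118]
 [0.604 0.209 0.118]] 0.05894195374685411 -11.983401064052433
[[0.544 0.224 0.128]
 [0.565 0.221 0.128]] -8.79117475984178
```

```bash
python3 -m creep '[-0.8,0.05,0,-0.3, -1.8,0.15,0,-0.6, -2.8,0.2,0,-1, -3.6,0.27,0,-1.2, -3.95,0.28,0,-1.2, -3.95,0.28,0,-1.2, -3.95,0.28,0,-1.2]' 140 >/dev/null; python3 st.py
python3 - <<'E'
from h import *
c=cam("wrist"); np.save("wcam_k1.npy",np.r_[c[2],c[3].as_quat()])
crop("wrist",(0,0,512,384),1.5,"k1.png")
E
```

```text
t 26.2333 q [ 0.202  0.181  1.77  -0.005  1.184 -1.166] p [0.5729 0.2194 0.1949]
z [ 0.0068 -0.0034 -1.    ] tilt 0.44 az -26.7 x [-0.98    0.1988 -0.0074] y [ 0.1988  0.98   -0.002 ] F [ 0.6  0.1 -0. ] op 0.45
```

View pics/k1.png

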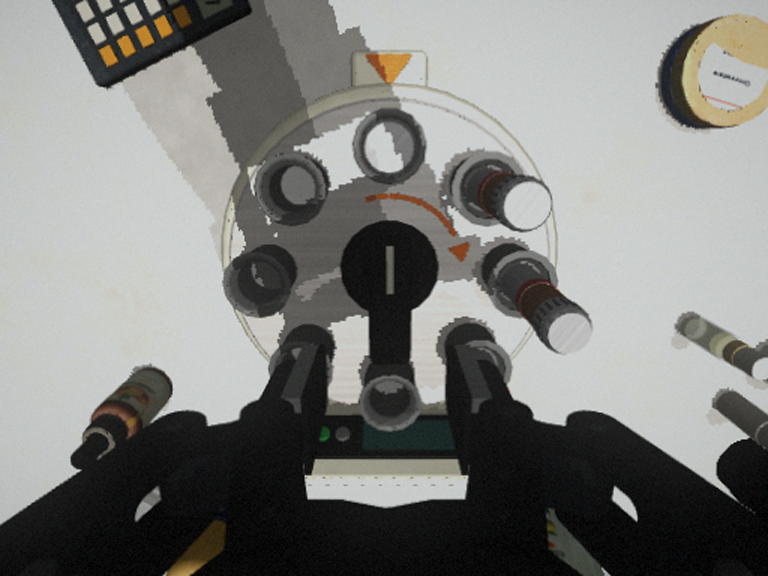

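Run:
```python
from h import *
crop("scene",(180,180,280,280),6,"k2.png"); crop("side",(195,100,295,200),6,"k3.png")
```

```text
(no output)
```

View pics/k2.png

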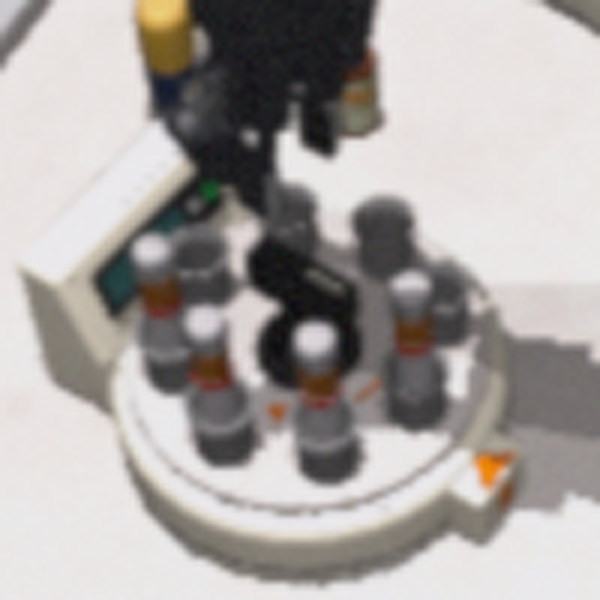

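View pics/k3.png

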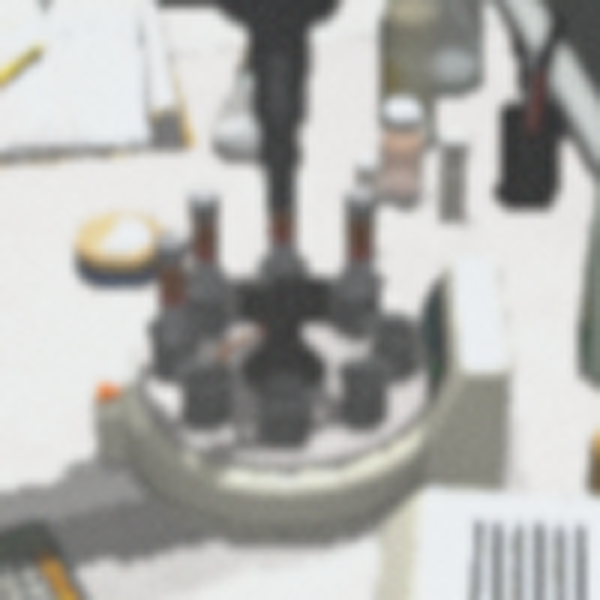

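```bash
python3 -m creep '[-0.08,0.05,0.3,0, -0.08,0.05,0.8,0, -0.08,0.05,1.4,0, -0.08,0.05,2,0, -0.08,0.05,2.6,0, -0.08,0.05,3,0, -0.08,0.05,3.2,0, -0.08,0.05,3.3,0, -0.08,0.05,3.3,0]' >/dev/null; python3 f.py
python3 - <<'E'
from h import *
crop("wrist",(0,0,512,384),1.5,"k4.png")
E
```

```text
27.13 p [0.5759 0.2202 0.1126] Ftool [ 0.5 -0.1 -0.6] Ttool [-0.03  0.01 -0.02] op 0.45
```

View pics/k4.png

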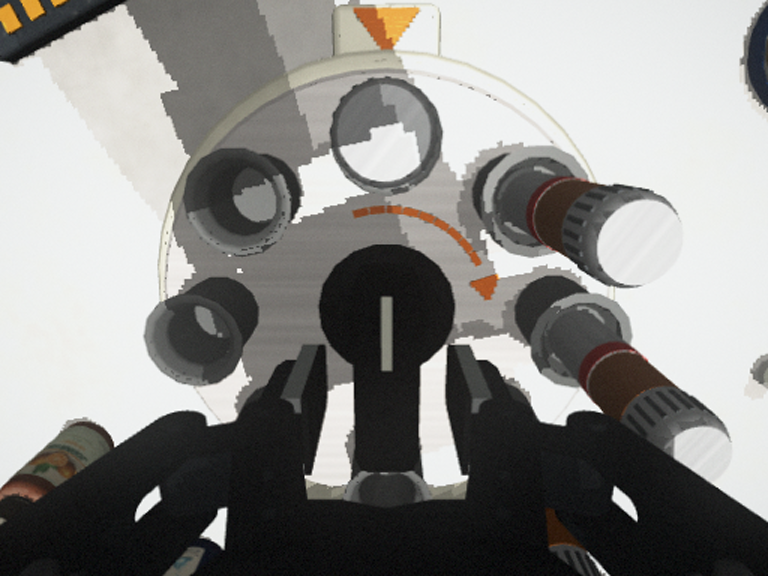

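```bash
python3 -m creep '[0,0,0.2,0, 0,0,0.2,0]' >/dev/null; python3 f.py
python3 -m creep '[0,0,0,0, 0,0,0,0, 0,0,0,0, 0,0,0,0, 0,0,0,0]' 255 40 >/dev/null; python3 f.py
```

```text
27.35 p [0.5764 0.2202 0.1083] Ftool [ 0.4 -0.8  0.5] Ttool [-0.02 -0.04  0.  ] op 0.448
27.77 p [0.5764 0.2202 0.1087] Ftool [ 1.3  0.3 -1.8] Ttool [0.01 0.12 0.  ] op 0.222
```

```bash
python3 -m creep '[0,0,0,0.3, 0,0,0,0.8, 0,0,0,1.3, 0,0,0,1.9, 0,0,0,2.5, 0,0,0,3.1, 0,0,0,3.7, 0,0,0,4.3, 0,0,0,4.9, 0,0,0,5.5, 0,0,0,6.1]' >/dev/null; python3 f.py
python3 -m creep '[0,0,0,0.5, 0,0,0,1, 0,0,0,1.5, 0,0,0,2, 0,0,0,2.5, 0,0,0,2.8, 0,0,0,2.9, 0,0,0,2.9, 0,0,0,2.9]' >/dev/null; python3 f.py; python3 st.py
```

```text
28.68 p [0.5757 0.2189 0.1087] Ftool [-0.6 -4.8 -3.9] Ttool [ 0.82 -0.04 -0.16] op 0.222
29.43 p [0.5752 0.2184 0.1087] Ftool [-1.8 -6.3 -5.4] Ttool [ 1.07 -0.3   0.02] op 0.227
t 29.4333 q [ 0.202  0.282  1.82  -0.01   1.036 -0.381] p [0.5752 0.2184 0.1087]
z [ 0.0049 -0.0075 -1.    ] tilt 0.51 az -56.8 x [-0.5539  0.8325 -0.009 ] y [ 8.326e-01  5.539e-01 -1.000e-04] F [-4.2 -4.9  5.5] op 0.227
```

Turned 45° to the detent; release gently, rise, and check.

```bash
python3 -m creep '[0,0,0,0, 0,0,0,0, 0,0,0,0, 0,0,0,0]' 145 >/dev/null; python3 f.py
python3 -m creep '[0,0,-0.3,0, 0,0,-0.9,0, 0,0,-1.6,0, 0,0,-2.4,0, 0,0,-3.2,0, 0,0,-4.2,0, 0,0,-5.2,0, 0,0,-6.2,0, 0,0,-7,0, 0,0,-7.2,0, 0,0,-7.2,0]' >/dev/null; python3 f.py
python3 - <<'E'
from h import *
crop("wrist",(0,0,512,384),1.5,"l1.png"); crop("scene",(180,180,280,280),6,"l2.png"); crop("side",(195,100,295,200),6,"l3.png")
E
```

```text
29.77 p [0.5763 0.2203 0.1082] Ftool [-0.3 -1.1 -0.4] Ttool [ 0.05  0.01 -0.02] op 0.432
30.68 p [0.5756 0.2211 0.2911] Ftool [ 0.3  0.1 -0.4] Ttool [-0.   -0.01 -0.  ] op 0.43
```

View pics/l1.png

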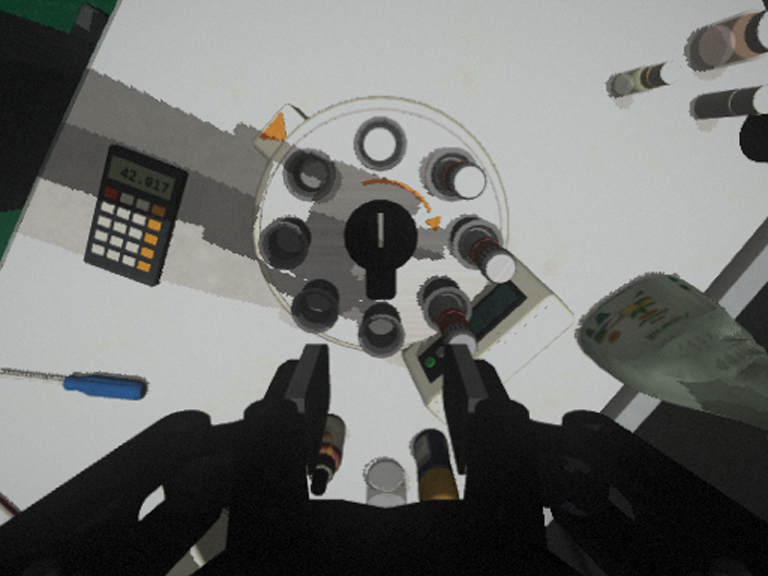

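View pics/l2.png

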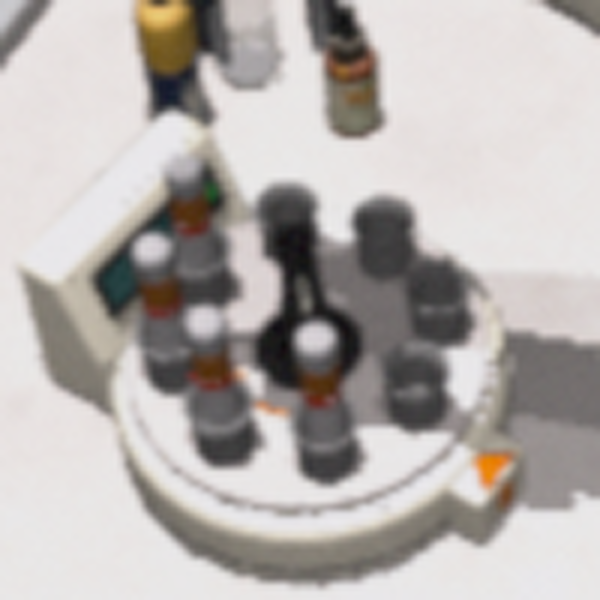

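View pics/l3.png

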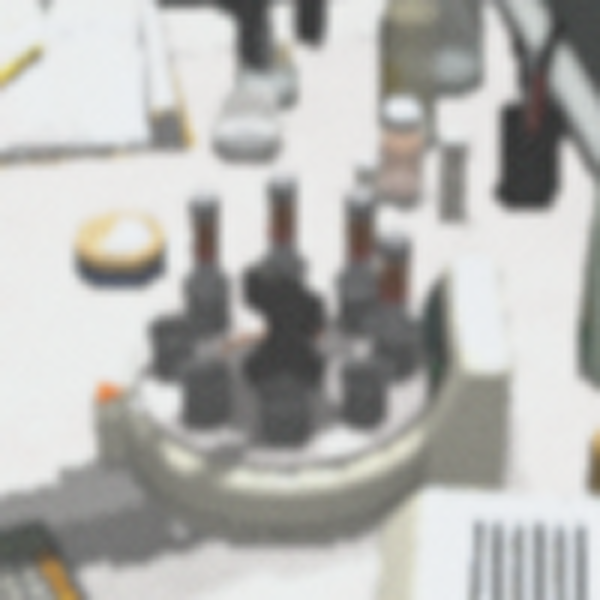

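```bash
python3 f.py; python3 -c "
from plant import ctrl
print(ctrl.sign_off())"
```

```text
30.83 p [0.5738 0.2206 0.2861] Ftool [0.3 1.  1.6] Ttool [0.03 0.01 0.01] op 0.432
the job is handed in; nothing more can be done
None
```

The cartridge is out of the port and stands in the pocket that was at the load mark. The wheel is one click clockwise with an empty pocket at the mark. I handed the job in at about 31 s of the 64 s allowed; no verdict was given.

- **Leaning the hand:** the moves allow no tilt, so I leaned the tool to about 29.5° by pushing against the limits of the arm's reach. I brought it back upright the same way, against its inner limit.
- **Drawing the cartridge:** I pressed the ring about 7.5 mm to its stop, with a wrist force of about 30 N, then gripped and drew. The ring rises with the fingertips, so it was not held fully down for the whole draw. The wrist pull peaked at about 9 N as the bead came past the jaws.
- **Placing it:** it rubbed on the way into the pocket, with up to 13 N down and 7 N sideways at the wrist. After I let go, the side and wrist views put its head within a few millimetres of where an upright, fully home cartridge should be. One finger read about 7 N sideways against something just before I lifted away, and nothing visibly moved.
- **Turning the wheel:** I turned the bar by 45°, let go and rose clear. In both fixed views the cartridges sit on the same spots as before the turn, so the wheel is on its click.
- **Bystanders:** the bottle, beaker and pot look untouched. I checked them only by eye.

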